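# Lock the loaded cup on the bakery mill

### The job

One of the two closed mill cups has been filled for grinding and the other is nearly empty: feel by lifting them which is the heavier, and lock the heavier one onto the mill: lugs into the slots at the orange marks, press it down gently against the spring, turn it clockwise to the white marks and let it up so that it stays caught. Leave the lighter cup standing upright where it was on the bench, do not lean hard on the mill, and disturb nothing else.

Things in the scene. Friction and masses are not known exactly. Their poses are not given: they have to be found in the camera images.
- cup_a_mid (a point): closed mill cup, 142 mm high, the two look alike: steel body 76 mm across, black foot 68 across and 18 high, black screw lid 80 across with a grip bar on top. This point: the cup's centre, 71 mm above its underside; x runs along the bar, z up. Lid tight. Contents hidden; either weighs under 0.7 kg, the heavier at least 0.2 kg more than the other.
- cup_a_bar (a point): middle of that cup's black grip bar (orange line along its top), by which it is lifted and turned: 56 mm long along x, 14 thick along y, 30 high; on the cup's axis, 127 mm above the cup's underside; the lid's top is 15 mm below this point
- cup_a_lug (a point): outer end of one of that cup's two bayonet lugs, 44 mm from the axis at +x, in line with the bar, 5.5 mm above the underside; the other is opposite at -x, a half turn makes no difference. Lugs 14 mm wide, 5 high, 10 proud of the foot
- cup_b_mid (a point): closed mill cup, 142 mm high, the two look alike: steel body 76 mm across, black foot 68 across and 18 high, black screw lid 80 across with a grip bar on top. This point: the cup's centre, 71 mm above its underside; x runs along the bar, z up. Lid tight. Contents hidden; either weighs under 0.7 kg, the heavier at least 0.2 kg more than the other.
- cup_b_bar (a point): middle of that cup's black grip bar (orange line along its top), by which it is lifted and turned: 56 mm long along x, 14 thick along y, 30 high; on the cup's axis, 127 mm above the cup's underside; the lid's top is 15 mm below this point
- cup_b_lug (a point): outer end of one of that cup's two bayonet lugs, 44 mm from the axis at +x, in line with the bar, 5.5 mm above the underside; the other is opposite at -x, a half turn makes no difference. Lugs 14 mm wide, 5 high, 10 proud of the foot
- mill_socket (a point): centre of the mill's socket at the top of its black ring (116 mm across), 98 mm above the bench; x: the locked direction of lugs and bar (white marks on the ring), z up. The bore takes a cup's foot with 1.5 mm play all round. A cup just put in stands on the coupling with its underside 6 mm below this point, lugs 3 mm deep in the slots, unable to turn
- mill_slot (a point): outer end of one of the two lug slots (orange marks on the ring), 47 mm from the socket's axis, 0.716 rad (41 degrees) counter-clockwise from the socket's x axis seen from above; the other slot is opposite. A lug has some 0.06 rad of play in its slot; if the lugs miss the slots and stand on the ring, the cup stays 3 mm higher than when they are in
- mill_tab (a point): top of one of the two 5 mm thick tabs that overhang the locked places, at the white mark. Past each slot, clockwise, a catch ridge hangs 2.5 mm below the tab; then comes the pocket where the lug is caught with about 0.06 rad of play, then a solid stop. Locked: lugs pushed up under the tabs by the spring, cup's underside 13 mm below the ring's top
- coupling (a joint): steel drive coupling in the socket, on a spring: 0 when up, grows as a cup presses it down (m). It pushes up with 6.5 N at 0 and 0.5 N more per mm; the cup's weight helps to press. From 0.0095 the lugs clear the ridges and the cup can be turned clockwise by 0.716 rad; at 0.0105 the foot meets a rubber seal (8 N more per mm), at 0.0135 solid metal; 0.007 when locked
- mill: the bench mill, fixed to the bench: white motor housing 170 x 150 mm with a steel top, the socket on it; origin on the bench under the socket's axis, x and y as those of the socket point, front (switch panel) to -x
- bench: the pale bench top, its surface at height 0; does not move
- syrup: amber squeeze bottle with a white cap, 62 mm across, 170 high; bystander, origin under its middle on the bench, z up
- bowl: small steel bowl, 110 mm across, 45 high; bystander, origin under its middle on the bench, z up
- brush: pastry brush with a red handle, 170 mm long, lying flat; bystander, its x axis runs along the handle, origin under its middle
- scraper: steel dough scraper with a wooden roll handle, 100 x 150 mm, lying flat, 18 high; bystander, origin under its middle on the bench, z up
- jar: glass jar with a steel lid and a paper label, 72 mm across, 95 high; bystander, origin under its middle on the bench, z up
- cutter: round steel dough cutter, 80 mm across, 30 high; bystander, origin under its middle on the bench, z up
- tartlet: small aluminium tartlet mould, 70 mm across, 20 high; bystander, origin under its middle on the bench, z up
Not all that is in view belongs to the job. What is shaped like the part that bears cup_b_mid but blue or pink is not meant.

How it is judged:
On the way, in this order (a step that is already met when the one before it is completed fails the run):
1. a cup is lifted clear of the bench (30 mm) (height (world z) of any of cup_a_mid, cup_b_mid above 0.101 m), for 0.3 s.
2. a cup stands in the mill's socket with its lugs in the slots (((horizontal distance between cup_a_mid and mill_socket below 0.004 m and z of cup_a_mid in the frame of mill_socket between 0.05 and 0.0668 m and angle between cup_a_mid's own z axis and vertical below 0.06 rad) or (horizontal distance between cup_b_mid and mill_socket below 0.004 m and z of cup_b_mid in the frame of mill_socket between 0.05 and 0.0668 m and angle between cup_b_mid's own z axis and vertical below 0.06 rad))), for 0.1 s.
At the end, for the whole second after the job is handed in: Heavier cup locked in the mill: within 4 mm of the socket axis, upright, bar within 0.17 rad of the white marks, underside 10 to 15.5 mm below the ring top, at rest. Lighter cup (under 4.3 N on the bench) upright on the bench within 80 mm of its first place, at rest. All released (((horizontal distance between cup_a_mid and mill_socket below 0.004 m and z of cup_a_mid in the frame of mill_socket between 0.0555 and 0.061 m and angle between the x axis of cup_a_mid and the x axis of mill_socket, either way round below 0.17 rad and angle between each of cup_a_mid, cup_b_mid's own z axis and vertical below 0.05 rad and linear speed of each of cup_a, cup_b below 0.02 m/s and contact force between cup_b and bench between 2 and 4.3 N and distance of cup_b_mid from where it was at the start of the episode below 0.08 m) or (horizontal distance between cup_b_mid and mill_socket below 0.004 m and z of cup_b_mid in the frame of mill_socket between 0.0555 and 0.061 m and angle between the x axis of cup_b_mid and the x axis of mill_socket, either way round below 0.17 rad and angle between each of cup_b_mid, cup_a_mid's own z axis and vertical below 0.05 rad and linear speed of each of cup_b, cup_a below 0.02 m/s and contact force between cup_a and bench between 2 and 4.3 N and distance of cup_a_mid from where it was at the start of the episode below 0.08 m))); the robot touches nothing.
It fails at once if a cup is pushed against the mill with more than 40 N (contact force between any of cup_a, cup_b and mill above 40 N).
It fails at once if a cup is tipped over (more than 0.5 rad) (angle between any of cup_a_mid, cup_b_mid's own z axis and vertical above 0.5 rad).
It fails at once if any other thing on the bench is moved by more than 25 mm (distance of any of syrup, bowl, brush, scraper, jar, cutter, tartlet from where it was at the start of the episode above 0.025 m).
It also fails if it takes over 69 s, if anything falls off the work surface, if the arm or the gripper's body presses on something with over 40 N, if the wrist force passes 120 N, or if a joint passes its speed limit or range.

### The arm

A 6-joint arm with a two-finger parallel gripper is mounted at the origin on the work surface. World frame = base frame: x ahead of the robot, y to its left, z up, the work surface at z = 0. Lengths are in m, angles in rad, forces in N, time in s.
With the tool pointing down it reaches from about 0.375 to 0.975 m from the base axis. Payload 3.8 kg.
Tool frame: the origin (TCP) lies on the centre line of the jaws, within the pads' length; the fingertips stand 14 mm ahead of it and the grasp point (between the pads) lies 5 mm behind it; x points along the fingers, y is the direction in which the jaws open and shut, and the axes are right-handed (so a half turn about x gives the same grasp; the last joint's range is limited). The gripper opens to 85 mm and grips with 20 to 120 N. Pads are 22 mm wide; open, the fingers measure 114 mm over their backs; the gripper's body (76 mm by 85 mm) begins 54 mm behind the grasp point. The pads swing forward as they close: fully open they stand 13 mm farther back than shut.
Start: joints at [-1.243, 0.264, 1.604, -0, 1.274, -0.037], TCP at [0.241, -0.631, 0.245] pointing down, gripper open.
Joint ranges: [-2.63, 2.63], [-0.94, 2.18], [0.31, 2.57], [-1.31, 4.45], [0, 2.66], [-2.55, 2.55]. Speed limits (rad/s): [2.57, 2.57, 3.14, 3.14, 3.14, 3.14].

### API

Orientations are given as a rotation vector (axis times angle).
In Python, from workcell import bot gives the robot as it stands.
- The arm moves only by the shell command python3 -m creep 'ROWS' [FORCE]. ROWS is JSON, a list of rows, each an object with "grip": the finger opening in cm, from 0 to 8.54; "dp": the shift along the tool's x, y, z in cm, a list of three; "rotation": the turn, a rotation vector about the tool's x, y, z in rad, a list of three. A call has 1 to 5 rows; each row is the pose to reach, as a shift and turn from the pose commanded when the call began, along the tool's axes at that moment; what a row does not reach only later rows make up. A row lasts 1/12 s, in which the tool goes at most 41.7 mm and 7.16 degrees, less where a joint would pass 70% of its speed; a pose out of reach is approached as far as the arm can. A call with a gripper value outside its range is refused whole. The fingers move at their own pace and stop on an object; FORCE is the grip in N (left out, the last holds). Time passes only in rows, so rows that repeat a pose let the fingers close. It gives the time, the measured TCP pose, the force and the opening at its end, in the units of the state.
- bot.read_state(): the state, without advancing time (a new reading comes with each control period).
- bot.read_camera(name): name is "scene" or "top" or "wrist"; returns (picture, depth): 384x512x3 uint8, red, green, blue; 384x512 float32, m along the optical axis (not along the pixel's ray), 0 where there is no reading.
- bot.get_calibration(name): a dict with "fx", "fy", "cx", "cy" (pixels), "rvec" (rotation vector, rad) and "tvec" (3), from world to camera coordinates, as OpenCV has them. Camera axes: x right, y down, z forward; pixel columns grow to the right and rows downward; lengths in m; the calibration is good to about 2 mm. A picture is of the moment at which its call begins: read the wrist's pose just before it. get_calibration takes no time and is no camera call; for the wrist camera it gives the pose at the moment of the call.
- bot.finish_job(): hands the job in, once; it reports no verdict.
The state is a dict: "time": time; "q": joint angles; "joint_vel": joint speeds; "joint_torque": joint torques, N m; "tool_pos": TCP position; "tcp_rot": TCP orientation; "wrist_force": force on the tool from outside, world axes, zero at the start; "torque": the same for the moment, N m; "width": opening from 0.0 (shut) to 1.0 (fully open).
Only numpy, scipy, OpenCV 4.12 (cv2) and the standard library are available. Lean on these libraries where they do the work, as an engineer would, in place of code of your own. Each camera call takes 0.05 s, during which the arm holds its last target.

## Working session

There is one attempt and no reset: what is moved stays moved. The work goes in short steps, Python scripts to look and compute and a shell command to move; the robot and the scene stay as the last step left them, time stands still between calls to the robot, and variables do not carry over. Pictures are saved under pics/ and viewed, and the job is handed in when it is done.

```bash
ls; mkdir -p pics; cat > h.py <<'E'
import numpy as np, cv2
from scipy.spatial.transform import Rotation as R
from workcell import bot
def cal(n):
    c=bot.get_calibration(n); return c
def world(c,depth,u,v,d=None):
    z=depth[int(round(v)),int(round(u))] if d is None else d
    p=np.array([(u-c['cx'])/c['fx']*z,(v-c['cy'])/c['fy']*z,z])
    Rm=R.from_rotvec(c['rvec']).as_matrix()
    return Rm.T@(p-np.array(c['tvec']).ravel())
def cloud(c,depth):
    v,u=np.mgrid[0:384,0:512]
    P=np.stack([(u-c['cx'])/c['fx']*depth,(v-c['cy'])/c['fy']*depth,depth],-1)
    Rm=R.from_rotvec(np.ravel(c['rvec'])).as_matrix()
    return (P-np.ravel(c['tvec']))@Rm
def shot(n,f=None):
    c=cal(n); im,d=bot.read_camera(n)
    np.savez('last_%s.npz'%n,im=im,d=d,**{k:np.array(v) for k,v in c.items()})
    if f: cv2.imwrite('pics/'+f,cv2.cvtColor(im,cv2.COLOR_RGB2BGR))
    return c,im,d
def load(n):
    z=np.load('last_%s.npz'%n); return z,z['im'],z['d']
E
python3 - <<'E'
from h import *
print(bot.read_state())
for n in ['scene','top']:
    c,im,d=shot(n,n+'0.png'); print(n,c)
E
```

```text
pics
{'time': 0.0, 'q': array([-1.24289846e+00,  2.64759144e-01,  1.60539424e+00,  9.80005271e-07,
        1.27368799e+00, -3.68576676e-02]), 'joint_vel': array([-0.00214782, -0.00191741,  0.00142355,  0.00025399,  0.0003064 ,
       -0.00054277]), 'joint_torque': array([-4.04664070e-04, -5.15109551e+01, -3.67314720e+01, -2.31719814e-04,
        1.28052884e-02, -1.12364117e-05]), 'tool_pos': array([ 0.24058441, -0.62991409,  0.24394702]), 'tcp_rot': array([ 2.02301703,  0.37544959, -2.02368603]), 'wrist_force': array([ 0.36087851,  0.64449846, -1.15127625]), 'torque': array([-0.05053596, -0.0369169 ,  0.00909659]), 'width': 1.0019482963577673}
scene {'fx': 443.6348371217344, 'fy': 443.6348371217344, 'cx': 247.29605642800703, 'cy': 187.2642885312429, 'rvec': array([ 0.82925428,  2.71678759, -0.88251693]), 'tvec': array([ 0.41608432, -0.15426435,  1.50845119])}
top {'fx': 431.9980661419961, 'fy': 431.9980661419961, 'cx': 260.2852828766143, 'cy': 192.50319365301397, 'rvec': array([ 2.17556143, -2.16171169,  0.11777165]), 'tvec': array([-0.00815603,  0.50981618,  1.37209666])}
```

View pics/scene0.png

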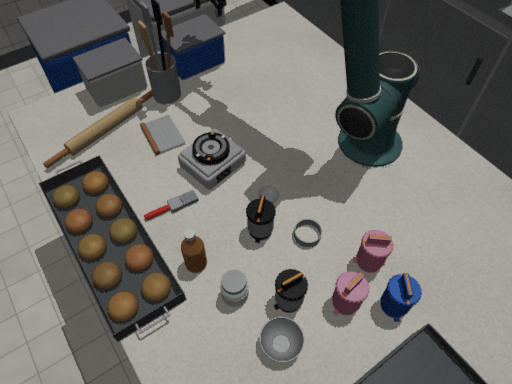

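View pics/top0.png

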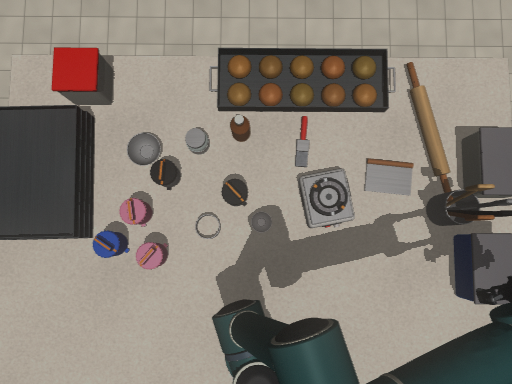

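Two black-lidded cups: scene (261,218) and (290,290), which are top (235,191) and (164,172). The lookalikes are pink at scene (374,250) and (350,292) and blue at (401,295). I'll check this in a close crop and measure.

```bash
python3 - <<'E'
from h import *
z,im,d=load('top'); P=cloud(z,d)
b=cv2.resize(im[110:270,80:400],None,fx=2.5,fy=2.5,interpolation=cv2.INTER_CUBIC)
cv2.imwrite('pics/topcrop.png',b[:,:,::-1])
z2,im2,d2=load('scene')
cv2.imwrite('pics/scenecrop.png',cv2.resize(im2[110:330,150:340],None,fx=2.7,fy=2.7,interpolation=cv2.INTER_CUBIC)[:,:,::-1])
for n,(u,v) in dict(cupA=(235,191),cupB=(164,172),mill=(328,197),syr=(240,125),jar=(196,140),bowl=(144,149),cut=(208,225),tart=(261,222),brush=(303,140),scr=(388,178),blue=(107,244),p1=(133,211),p2=(149,255)).items():
    print(n,P[v,u].round(3))
print(np.median(P[290:300,150:200].reshape(-1,3),0))
E
```

```text
cupA [0.502 0.071 0.141]
cupB [0.56  0.287 0.124]
mill [ 0.49  -0.213  0.094]
syr [0.701 0.058 0.146]
jar [0.669 0.199 0.083]
bowl [0.655 0.383 0.003]
cut [ 0.405  0.166 -0.007]
tart [ 0.415 -0.008  0.007]
brush [ 0.685 -0.144  0.024]
scr [ 0.563 -0.426  0.008]
blue [0.343 0.447 0.134]
p1 [0.441 0.376 0.125]
p2 [0.312 0.319 0.143]
[ 0.1815332   0.26905131 -0.00074284]
```

View pics/topcrop.png

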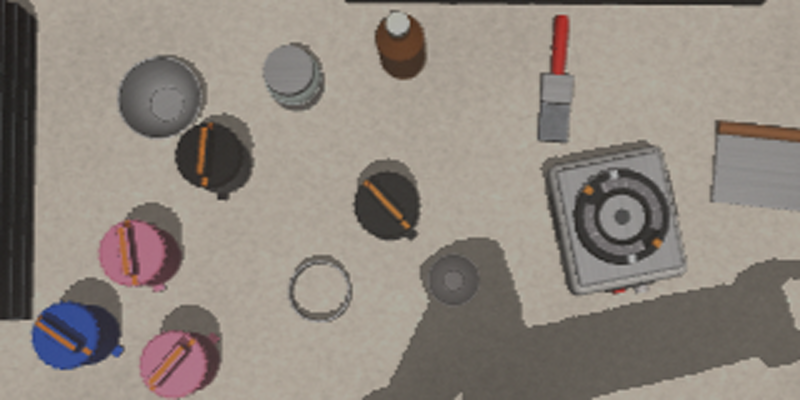

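View pics/scenecrop.png

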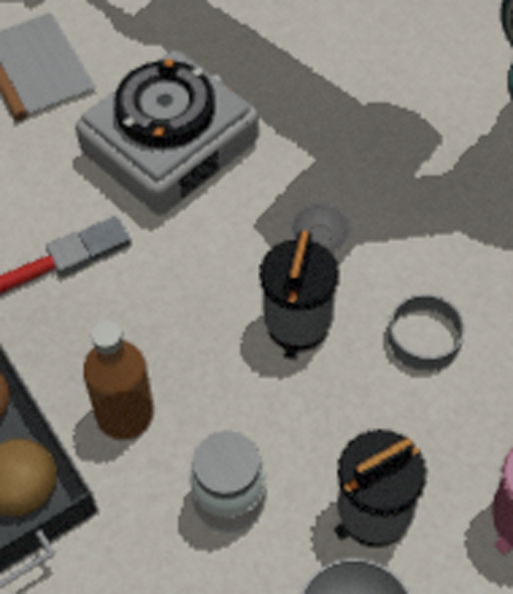

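```bash
cat >> h.py <<'E'
def ray(c,u,v,z):
    Rm=R.from_rotvec(np.ravel(c['rvec'])).as_matrix(); t=np.ravel(c['tvec'])
    o=-Rm.T@t; dvec=Rm.T@np.array([(u-c['cx'])/c['fx'],(v-c['cy'])/c['fy'],1.])
    return o+dvec*(z-o[2])/dvec[2]
def orange(im):
    h=cv2.cvtColor(im,cv2.COLOR_RGB2HSV)
    return ((h[...,0]>=8)&(h[...,0]<=20)&(h[...,1]>130)&(h[...,2]>110)).astype(np.uint8)
def blobs(m,c,z,amin=3):
    n,l,s,ce=cv2.connectedComponentsWithStats(m,connectivity=8); out=[]
    for i in range(1,n):
        if s[i,4]<amin: continue
        ys,xs=np.nonzero(l==i); W=np.array([ray(c,x,y,z)[:2] for x,y in zip(xs,ys)])
        m0=W.mean(0); _,S,Vt=np.linalg.svd(W-m0,full_matrices=False)
        out.append((ce[i].round(1),s[i,4],m0.round(4),round(float(np.degrees(np.arctan2(Vt[0,1],Vt[0,0])))%180,1),(S/np.sqrt(len(W))*np.sqrt(12)).round(3)))
    return out
E
python3 - <<'E'
from h import *
for n,rois in (('top',[('cup1',225,175,260,205),('cup2',150,155,175,190)]),('scene',[('cup1',250,190,275,225),('cup2',275,265,310,300)])):
    z,im,d=load(n)
    for r in rois:
        m=np.zeros((384,512),np.uint8); m[r[2]:r[4],r[1]:r[3]]=orange(im)[r[2]:r[4],r[1]:r[3]]
        print(n,r[0]); [print('  ',b) for b in blobs(m,z,0.142)]
for n,r in (('top',(305,170,350,225)),('scene',(185,125,240,170))):
    z,im,d=load(n)
    m=np.zeros((384,512),np.uint8); m[r[1]:r[3],r[0]:r[2]]=orange(im)[r[1]:r[3],r[0]:r[2]]
    print(n,'mill orange'); [print('  ',b) for b in blobs(m,z,0.098,2)]
    h=cv2.cvtColor(im,cv2.COLOR_RGB2HSV); 
    w=((h[...,2]>185)&(h[...,1]<40)).astype(np.uint8); m[:]=0; m[r[1]:r[3],r[0]:r[2]]=w[r[1]:r[3],r[0]:r[2]]
    print(' white'); [print('  ',b) for b in blobs(m,z,0.098,2)]
E
```

```text
top cup1
   (array([234.1, 190.7]), np.int32(47), array([0.5025, 0.0734]), 42.7, array([0.072, 0.006]))
top cup2
   (array([160.5, 169.4]), np.int32(37), array([0.5652, 0.2938]), 175.5, array([0.055, 0.006]))
   (array([161.5, 182. ]), np.int32(6), array([0.5272, 0.2896]), 2.5, array([0.008, 0.005]))
scene cup1
   (array([260.4, 204.1]), np.int32(41), array([0.5067, 0.0764]), 43.0, array([0.055, 0.006]))
   (array([258. , 220.2]), np.int32(5), array([0.5409, 0.1147]), 29.5, array([0.009, 0.005]))
scene cup2
   (array([291.8, 278.1]), np.int32(55), array([0.5659, 0.2949]), 176.5, array([0.055, 0.006]))
   (array([303.5, 276.5]), np.int32(4), array([0.5402, 0.3074]), 33.3, array([0.005, 0.004]))
   (array([278.8, 290.2]), np.int32(5), array([0.6102, 0.3023]), 12.3, array([0.008, 0.004]))
top mill orange
   (array([314.9, 185.7]), np.int32(10), array([ 0.5245, -0.1728]), 60.1, array([0.01 , 0.009]))
   (array([342.3, 206.8]), np.int32(9), array([ 0.46  , -0.2564]), 100.4, array([0.01 , 0.008]))
 white
scene mill orange
   (array([212. , 132.5]), np.int32(6), array([ 0.4615, -0.2581]), 138.6, array([0.009, 0.007]))
   (array([208. , 158.3]), np.int32(7), array([ 0.5263, -0.174 ]), 67.0, array([0.01 , 0.008]))
 white
```

```bash
cat >> h.py <<'E'
def go(xyz,bar_deg=None,pos=None,rot=None):
    """print dp(cm)/rotation in tool axes to reach xyz with tool vertical and tool y at bar_deg+90 (mod 180)"""
    s=bot.read_state(); p=np.array(s['tool_pos']) if pos is None else np.array(pos); A=R.from_rotvec(s['tcp_rot'] if rot is None else rot)
    M=A.as_matrix(); 
    ydeg=np.degrees(np.arctan2(M[1,1],M[0,1]))
    print('t',round(s['time'],2),'tcp',p.round(4),'xaxis',M[:,0].round(4),'bar angle now(y-90)',round((ydeg-90)%180,2),'q6',s['q'][5].round(3),'F',s['wrist_force'].round(2),'T',s['torque'].round(2),'w',round(s['width'],3))
    print(' dp cm',(M.T@(np.array(xyz)-p)*100).round(2))
    if bar_deg is not None:
        for k in (0,180):
            y=np.radians(bar_deg+90+k); x=np.array([0,0,-1.]); yv=np.array([np.cos(y),np.sin(y),0]); B=np.stack([x,yv,np.cross(x,yv)],1)
            print(' rot',k,(A.inv()*R.from_matrix(B)).as_rotvec().round(3))
E
python3 - <<'E'
from h import *
go([0.505,0.075,0.22],43)
E
```

```text
t 0.1 tcp [ 0.2406 -0.63    0.244 ] xaxis [-7.e-04  2.e-03 -1.e+00] bar angle now(y-90) 20.9 q6 -0.037 F [ 0.31  0.16 -0.45] T [-0.02 -0.02  0.02] w 0.997
 dp cm [  2.52 -56.42 -49.85]
 rot 0 [2.756e+00 3.000e-03 1.000e-03]
 rot 180 [-0.386 -0.     0.002]
```

```bash
python3 -m creep '[{"grip":8.5,"dp":[0,-3,-2.64],"rotation":[0,0,0]},{"grip":8.5,"dp":[0,-6,-5.28],"rotation":[0,0,0]},{"grip":8.5,"dp":[0,-9,-7.92],"rotation":[0,0,0]},{"grip":8.5,"dp":[0,-12,-10.56],"rotation":[0,0,0]},{"grip":8.5,"dp":[0,-15,-13.2],"rotation":[0,0,0]}]' 30
python3 -m creep '[{"grip":8.5,"dp":[0,-3,-2.64],"rotation":[0,0,0]},{"grip":8.5,"dp":[0,-6,-5.28],"rotation":[0,0,0]},{"grip":8.5,"dp":[0,-9,-7.92],"rotation":[0,0,0]},{"grip":8.5,"dp":[0,-12,-10.56],"rotation":[0,0,0]},{"grip":8.5,"dp":[0,-15,-13.2],"rotation":[0,0,0]}]'
python3 -c "
from h import *
go([0.505,0.075,0.22],43)"
```

```text
time: 0.52
tool_pos: [0.3106, -0.4413, 0.2445]
tcp_rot: [2.023, 0.374, -2.024]
wrist_force: [0.4, -0.3, 1.0]
width: 0.994
time: 0.93
tool_pos: [0.3803, -0.2541, 0.2449]
tcp_rot: [2.023, 0.373, -2.023]
wrist_force: [1.1, 0.8, 0.0]
width: 0.996
t 0.93 tcp [ 0.3803 -0.2541  0.2449] xaxis [-2.e-04  3.e-04 -1.e+00] bar angle now(y-90) 20.87 q6 0.563 F [1.15 0.76 0.05] T [ 0.05 -0.01  0.  ] w 0.996
 dp cm [  2.5  -26.31 -23.38]
 rot 0 [ 2.755  0.    -0.   ]
 rot 180 [-0.386  0.     0.   ]
```

```bash
python3 -m creep '[{"grip":8.5,"dp":[0,-3,-2.64],"rotation":[0,0,0]},{"grip":8.5,"dp":[0,-6,-5.28],"rotation":[0,0,0]},{"grip":8.5,"dp":[0,-9,-7.92],"rotation":[0,0,0]},{"grip":8.5,"dp":[0,-12,-10.56],"rotation":[0,0,0]},{"grip":8.5,"dp":[0,-15,-13.2],"rotation":[0,0,0]}]' 30
python3 -m creep '[{"grip":6,"dp":[0,-2.5,-2.5],"rotation":[-0.1,0,0]},{"grip":6,"dp":[0,-5,-5],"rotation":[-0.2,0,0]},{"grip":6,"dp":[0,-8,-7.5],"rotation":[-0.3,0,0]},{"grip":6,"dp":[0,-11,-10],"rotation":[-0.386,0,0]},{"grip":6,"dp":[0,-11.2,-10.1],"rotation":[-0.386,0,0]}]'
python3 - <<'E'
from h import *
shot('wrist','w1.png')
go([0.505,0.075,0.22],43)
E
```

```text
time: 1.35
tool_pos: [0.4501, -0.0669, 0.2451]
tcp_rot: [2.022, 0.373, -2.022]
wrist_force: [0.9, -0.7, -1.3]
width: 0.998
time: 1.77
tool_pos: [0.5058, 0.0772, 0.245]
tcp_rot: [1.78, 0.711, -1.777]
wrist_force: [-0.2, 0.3, -0.5]
width: 0.702
t 1.82 tcp [0.505  0.075  0.2448] xaxis [-7.e-04  9.e-04 -1.e+00] bar angle now(y-90) 43.31 q6 0.913 F [-1.22 -0.7  -1.09] T [-0.02 -0.03  0.  ] w 0.705
 dp cm [ 2.48  0.01 -0.  ]
 rot 0 [-3.136e+00 -2.000e-03 -0.000e+00]
 rot 180 [ 0.005 -0.     0.001]
```

View pics/w1.png

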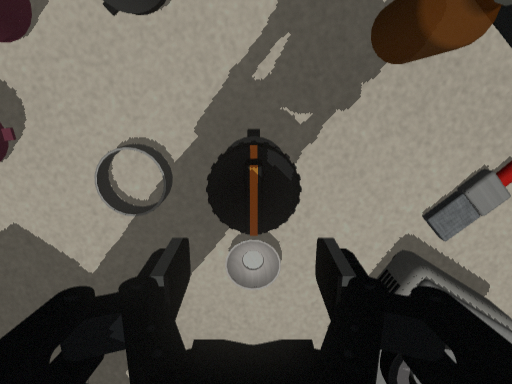

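The wrist picture shows the black cup's orange line vertical at column 254, rows 145–235, midway between the fingers, so it is already aligned with the jaws. I'll measure it from the wrist camera too.

```bash
python3 - <<'E'
from h import *
c,im,d=load('wrist')
m=np.zeros((384,512),np.uint8); m[120:240,200:300]=orange(im)[120:240,200:300]
[print(b) for b in blobs(m,c,0.142)]
P=cloud(c,d); print(P[187,254],P[350,30])
# cup lid disc: circle fit
s=P[100:250,190:310]; sel=(s[...,2]>0.100)&(s[...,2]<0.118); q=s[sel]; print(q.mean(0),q.min(0),q.max(0))
cc,r=cv2.minEnclosingCircle((q[:,:2]*1000).astype(np.float32)); print(cc,r)
E
```

```text
(array([254.3, 169.6]), np.int32(36), array([0.524 , 0.0922]), 101.6, array([0.007, 0.004]))
[0.51416439 0.08310533 0.14188503] [0.47917183 0.12479393 0.31051066]
[0.5091429  0.07887469 0.11157514] [0.46494492 0.03518402 0.10004918] [0.5473604  0.11729213 0.1178602 ]
(506.0325927734375, 76.08668518066406) 41.332984924316406
```

```bash
python3 -m creep '[{"grip":5,"dp":[3,0,-0.1],"rotation":[0,0,0]},{"grip":4,"dp":[6,0,-0.1],"rotation":[0,0,0]},{"grip":3.5,"dp":[9,0,-0.1],"rotation":[0,0,0]},{"grip":3.5,"dp":[11.4,0,-0.1],"rotation":[0,0,0]},{"grip":3.5,"dp":[11.4,0,-0.1],"rotation":[0,0,0]}]' 30
python3 - <<'E'
from h import *
shot('wrist','w2.png')
go([0.506,0.076,0.130],43)
E
```

```text
time: 2.23
tool_pos: [0.5024, 0.071, 0.1271]
tcp_rot: [1.778, 0.703, -1.79]
wrist_force: [-0.7, -0.1, 1.0]
width: 0.407
t 2.28 tcp [0.5032 0.0712 0.129 ] xaxis [-5.1e-03 -9.0e-04 -1.0e+00] bar angle now(y-90) 42.92 q6 0.914 F [-0.7   0.48  0.18] T [ 0.01 -0.02 -0.04] w 0.409
 dp cm [-0.1  -0.16 -0.53]
 rot 0 [ 3.14   0.004 -0.007]
 rot 180 [-0.001  0.004  0.003]
```

View pics/w2.png

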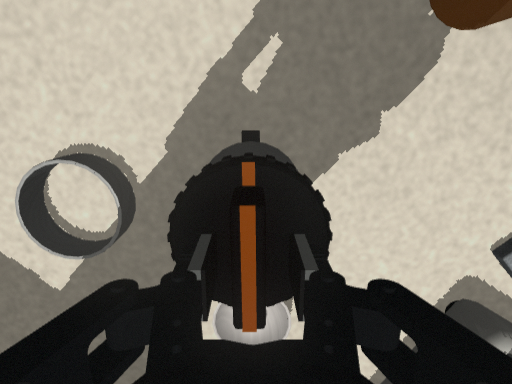

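```bash
python3 -m creep '[{"grip":3.5,"dp":[0,-0.15,-0.45],"rotation":[0,0,0]},{"grip":3.5,"dp":[0,-0.15,-0.45],"rotation":[0,0,0]},{"grip":0.8,"dp":[0,-0.15,-0.45],"rotation":[0,0,0]},{"grip":0.8,"dp":[0,-0.15,-0.45],"rotation":[0,0,0]},{"grip":0.8,"dp":[0,-0.15,-0.45],"rotation":[0,0,0]}]' 40
python3 - <<'E'
from h import *
go([0.506,0.076,0.130],43)
E
```

```text
time: 2.7
tool_pos: [0.5082, 0.0768, 0.1325]
tcp_rot: [1.784, 0.702, -1.781]
wrist_force: [-0.0, 1.0, 2.6]
width: 0.155
t 2.7 tcp [0.5082 0.0768 0.1325] xaxis [ 1.8e-03  5.0e-04 -1.0e+00] bar angle now(y-90) 43.01 q6 0.921 F [-0.03  1.01  2.56] T [ 0.1   0.08 -0.  ] w 0.155
 dp cm [ 0.25 -0.09  0.22]
 rot 0 [-3.141e+00  1.000e-03 -3.000e-03]
 rot 180 [ 0.    -0.002 -0.001]
```

```bash
python3 -m creep '[{"grip":0.8,"dp":[-1,0,0],"rotation":[0,0,0]},{"grip":0.8,"dp":[-3,0,0],"rotation":[0,0,0]},{"grip":0.8,"dp":[-5,0,0],"rotation":[0,0,0]},{"grip":0.8,"dp":[-5,0,0],"rotation":[0,0,0]},{"grip":0.8,"dp":[-5,0,0],"rotation":[0,0,0]}]' 40
for i in 1 2 3 4 5; do python3 -m creep '[{"grip":0.8,"dp":[0,0,0],"rotation":[0,0,0]}]' | grep -E 'force|width|tool_pos'; done
python3 - <<'E'
from h import *
shot('wrist','w3.png')
go([0.506,0.076,0.130],43)
E
```

```text
time: 3.12
tool_pos: [0.5085, 0.0766, 0.1825]
tcp_rot: [1.785, 0.702, -1.78]
wrist_force: [-0.8, 0.4, -3.4]
width: 0.157
tool_pos: [0.5068, 0.0765, 0.1804]
wrist_force: [0.7, -0.3, -3.5]
width: 0.156
tool_pos: [0.5063, 0.0764, 0.1796]
wrist_force: [0.4, -0.2, -2.8]
width: 0.154
tool_pos: [0.5064, 0.0765, 0.1796]
wrist_force: [0.8, 0.1, -3.2]
width: 0.156
tool_pos: [0.5067, 0.0765, 0.18]
wrist_force: [-0.5, -0.4, -3.4]
width: 0.159
tool_pos: [0.5071, 0.0766, 0.1804]
wrist_force: [0.4, -0.4, -3.1]
width: 0.151
t 3.58 tcp [0.5072 0.0766 0.1806] xaxis [-1.2e-03 -1.0e-04 -1.0e+00] bar angle now(y-90) 43.02 q6 0.921 F [ 0.86  0.52 -3.54] T [-0.01 -0.   -0.  ] w 0.149
 dp cm [ 5.06 -0.04  0.12]
 rot 0 [-3.141e+00 -1.000e-03  1.000e-03]
 rot 180 [0.    0.001 0.001]
```

View pics/w3.png

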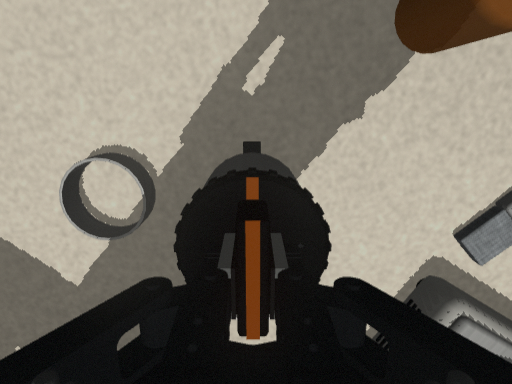

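Cup 1 weighs about 3 N (baseline about −0.4, reading about −3.3), so it is the light one. I'll put it back.

```bash
python3 -m creep '[{"grip":0.8,"dp":[1.5,0,0.05],"rotation":[0,0,0]},{"grip":0.8,"dp":[3,0,0.05],"rotation":[0,0,0]},{"grip":0.8,"dp":[4,0,0.05],"rotation":[0,0,0]},{"grip":0.8,"dp":[4.6,0,0.05],"rotation":[0,0,0]},{"grip":0.8,"dp":[4.85,0,0.05],"rotation":[0,0,0]}]' 40
python3 -m creep '[{"grip":0.8,"dp":[0,0,0],"rotation":[0,0,0]},{"grip":0.8,"dp":[0.1,0,0],"rotation":[0,0,0]},{"grip":0.8,"dp":[0.1,0,0],"rotation":[0,0,0]}]' 40
```

```text
time: 4.0
tool_pos: [0.5068, 0.0764, 0.1326]
tcp_rot: [1.781, 0.703, -1.785]
wrist_force: [-5.6, -0.3, 11.4]
width: 0.152
time: 4.25
tool_pos: [0.5079, 0.0764, 0.1325]
tcp_rot: [1.784, 0.702, -1.781]
wrist_force: [-0.1, 0.0, -0.5]
width: 0.154
```

```bash
python3 -m creep '[{"grip":3.5,"dp":[0,0,0],"rotation":[0,0,0]},{"grip":3.5,"dp":[0,0,0],"rotation":[0,0,0]},{"grip":3.5,"dp":[-2,0,0],"rotation":[0,0,0]},{"grip":5,"dp":[-6,0,0],"rotation":[0,0,0]},{"grip":5,"dp":[-9,0,0],"rotation":[0,0,0]}]' 40
python3 - <<'E'
from h import *
shot('wrist','w4.png')
go([0.566,0.294,0.232],176)
E
```

```text
time: 4.67
tool_pos: [0.5071, 0.0762, 0.2232]
tcp_rot: [1.782, 0.703, -1.783]
wrist_force: [1.5, 0.2, 1.0]
width: 0.59
t 4.72 tcp [0.5115 0.0766 0.2309] xaxis [ 0.012   0.0011 -0.9999] bar angle now(y-90) 43.02 q6 0.921 F [ 1.83 -0.05  3.99] T [ 0.01 -0.08  0.03] w 0.58
 dp cm [ -0.02 -12.17 -18.82]
 rot 0 [ 0.821 -0.012 -0.003]
 rot 180 [-2.321  0.004 -0.015]
```

View pics/w4.png

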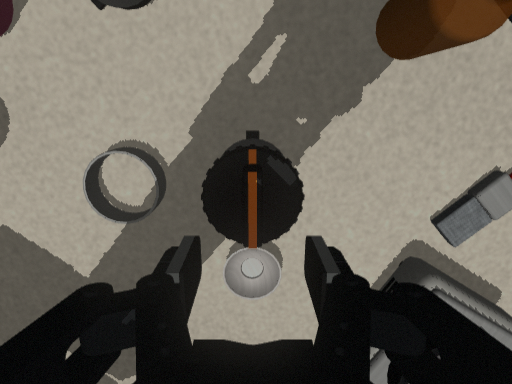

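The cup stands upright where it was (lid centre about (253,193)). Now cup 2.

```bash
python3 -m creep '[{"grip":6,"dp":[0,-1.5,-2.3],"rotation":[0.1,0,0]},{"grip":6,"dp":[0,-3.5,-5.4],"rotation":[0.22,0,0]},{"grip":6,"dp":[0,-5.5,-8.5],"rotation":[0.34,0,0]},{"grip":6,"dp":[0,-7.5,-11.6],"rotation":[0.46,0,0]},{"grip":6,"dp":[0,-9.5,-14.7],"rotation":[0.58,0,0]}]' 40
python3 - <<'E'
from h import *
go([0.566,0.294,0.232],176)
E
```

```text
time: 5.13
tool_pos: [0.5505, 0.2476, 0.2223]
tcp_rot: [2.137, 0.176, -2.134]
wrist_force: [0.7, 0.3, 0.6]
width: 0.697
t 5.13 tcp [0.5505 0.2476 0.2223] xaxis [ 1.5e-03  5.0e-04 -1.0e+00] bar angle now(y-90) 9.42 q6 1.788 F [0.66 0.25 0.63] T [-0.04  0.07 -0.03] w 0.697
 dp cm [-0.97 -4.32 -2.29]
 rot 0 [ 0.234 -0.001  0.   ]
 rot 180 [-2.907e+00 -1.000e-03 -2.000e-03]
```

```bash
python3 -m creep '[{"grip":6,"dp":[0,-2,-1.2],"rotation":[0.12,0,0]},{"grip":6,"dp":[0,-4.2,-2.2],"rotation":[0.23,0,0]},{"grip":6,"dp":[0,-4.3,-2.3],"rotation":[0.23,0,0]},{"grip":6,"dp":[0,-4.3,-2.3],"rotation":[0.23,0,0]}]' 40
python3 - <<'E'
from h import *
c,im,d=shot('wrist','w5.png')
go([0.566,0.294,0.232],176)
P=cloud(c,d)
s=P[80:260,170:330]; sel=(s[...,2]>0.104)&(s[...,2]<0.118); q=s[sel]
print(cv2.minEnclosingCircle((q[:,:2]*1000).astype(np.float32)))
E
```

```text
time: 5.47
tool_pos: [0.5655, 0.2935, 0.2216]
tcp_rot: [-2.193, 0.061, 2.193]
wrist_force: [-0.4, -0.3, -0.6]
width: 0.704
t 5.52 tcp [0.5652 0.2924 0.2215] xaxis [-2.e-04 -6.e-04 -1.e+00] bar angle now(y-90) 176.76 q6 2.066 F [-0.01  0.57 -0.24] T [-0.03  0.    0.01] w 0.703
 dp cm [-1.05 -0.16 -0.07]
 rot 0 [ 0.013  0.    -0.001]
 rot 180 [-3.128e+00  1.000e-03  0.000e+00]
((566.0654907226562, 295.53045654296875), 41.31129455566406)
```

View pics/w5.png

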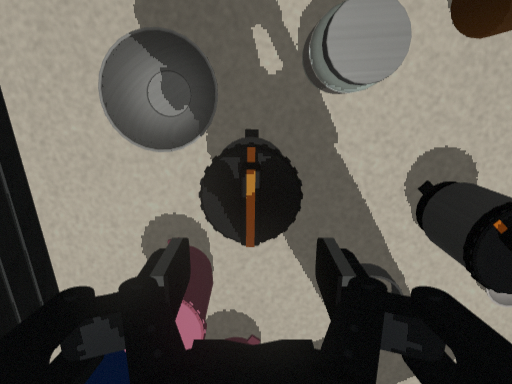

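The lid centre is at about (251,192). The pink cup at (190,320) is well to the side, about 85 mm from the finger line. Descending.

```bash
python3 -m creep '[{"grip":5,"dp":[3,-0.25,-0.1],"rotation":[0.01,0,0]},{"grip":3.5,"dp":[6,-0.25,-0.1],"rotation":[0.01,0,0]},{"grip":3.5,"dp":[8,-0.25,-0.1],"rotation":[0.01,0,0]},{"grip":3.5,"dp":[9,-0.25,-0.1],"rotation":[0.01,0,0]},{"grip":3.5,"dp":[9,-0.25,-0.1],"rotation":[0.01,0,0]}]' 40
python3 - <<'E'
from h import *
c,im,d=shot('wrist','w6.png')
go([0.566,0.295,0.1315],176)
E
```

```text
time: 5.93
tool_pos: [0.5643, 0.2925, 0.1286]
tcp_rot: [-2.182, 0.079, 2.193]
wrist_force: [-1.1, -0.1, 0.2]
width: 0.412
t 5.98 tcp [0.5656 0.2933 0.1308] xaxis [-0.0023 -0.0013 -1.    ] bar angle now(y-90) 176.01 q6 2.08 F [0.08 0.19 0.34] T [-0.05  0.06  0.02] w 0.407
 dp cm [-0.07 -0.17 -0.03]
 rot 0 [ 0.     0.002 -0.001]
 rot 180 [-3.141e+00  2.000e-03  4.000e-03]
```

View pics/w6.png

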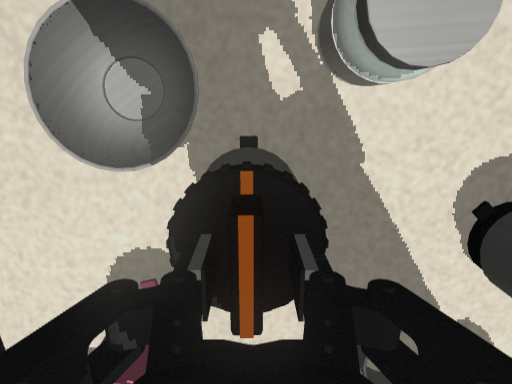

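```bash
python3 -m creep '[{"grip":3.5,"dp":[0,-0.25,0],"rotation":[0,0,0]},{"grip":2.5,"dp":[0,-0.25,0],"rotation":[0,0,0]},{"grip":0.8,"dp":[0,-0.25,0],"rotation":[0,0,0]},{"grip":0.8,"dp":[0,-0.25,0],"rotation":[0,0,0]},{"grip":0.8,"dp":[0,-0.25,0],"rotation":[0,0,0]}]' 50
python3 -m creep '[{"grip":0.8,"dp":[0,0,0],"rotation":[0,0,0]},{"grip":0.8,"dp":[0,0,0],"rotation":[0,0,0]}]' 50
python3 -m creep '[{"grip":0.8,"dp":[-1,0,0],"rotation":[0,0,0]},{"grip":0.8,"dp":[-3,0,0],"rotation":[0,0,0]},{"grip":0.8,"dp":[-5,0,0],"rotation":[0,0,0]},{"grip":0.8,"dp":[-7,0,0],"rotation":[0,0,0]},{"grip":0.8,"dp":[-7,0,0],"rotation":[0,0,0]}]' 50
for i in 1 2 3 4 5; do python3 -m creep '[{"grip":0.8,"dp":[0,0,0],"rotation":[0,0,0]}]' | grep -E 'force|tool_pos'; done
python3 - <<'E'
from h import *
shot('wrist','w7.png'); shot('top','top7.png')
go([0.493,-0.2153,0.25],52.4)
E
```

```text
time: 6.4
tool_pos: [0.568, 0.2974, 0.134]
tcp_rot: [-2.19, 0.074, 2.182]
wrist_force: [0.5, -2.4, 5.9]
width: 0.151
time: 6.57
tool_pos: [0.568, 0.2974, 0.1339]
tcp_rot: [-2.19, 0.074, 2.182]
wrist_force: [-0.3, -2.3, 6.6]
width: 0.152
time: 6.98
tool_pos: [0.5681, 0.2984, 0.2058]
tcp_rot: [-2.19, 0.072, 2.18]
wrist_force: [2.1, 1.4, -5.0]
width: 0.152
tool_pos: [0.5668, 0.2976, 0.2022]
wrist_force: [0.7, -0.4, -7.1]
tool_pos: [0.5652, 0.2968, 0.1997]
wrist_force: [-0.6, 0.8, -6.0]
tool_pos: [0.5649, 0.2966, 0.1989]
wrist_force: [-1.0, -1.1, -6.6]
tool_pos: [0.5652, 0.2966, 0.1992]
wrist_force: [-0.5, 0.3, -6.8]
tool_pos: [0.5657, 0.2968, 0.1999]
wrist_force: [0.2, -0.8, -6.1]
t 7.5 tcp [0.5662 0.297  0.2008] xaxis [-1.5e-03 -7.0e-04 -1.0e+00] bar angle now(y-90) 176.04 q6 2.084 F [ 0.22  0.27 -5.86] T [-0.01 -0.06 -0.01] w 0.153
 dp cm [-4.88 51.62  3.76]
 rot 0 [ 2.158e+00 -0.000e+00 -2.000e-03]
 rot 180 [-0.984  0.002 -0.   ]
```

View pics/w7.png

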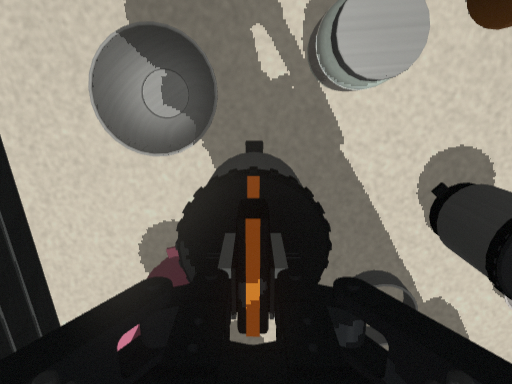

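View pics/top7.png

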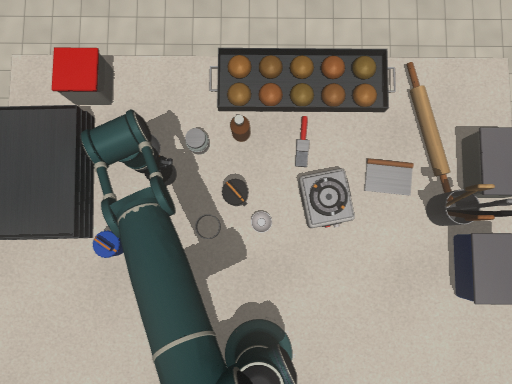

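Cup 2 reads about −6.5 N against about −3.3 N for cup 1, so cup 2 is the heavier and goes on the mill. The mill is unshadowed in the top view now (about (328,197)), so I'll remeasure it.

```bash
python3 - <<'E'
from h import *
z,im,d=load('top')
r=(300,165,355,228)
cr=im[r[1]:r[3],r[0]:r[2]]
cv2.imwrite('pics/mill7.png',cv2.resize(cr,None,fx=9,fy=9,interpolation=cv2.INTER_NEAREST)[:,:,::-1])
h=cv2.cvtColor(im,cv2.COLOR_RGB2HSV)
m=np.zeros((384,512),np.uint8); m[r[1]:r[3],r[0]:r[2]]=orange(im)[r[1]:r[3],r[0]:r[2]]
[print(b) for b in blobs(m,z,0.098,2)]
P=cloud(z,d)[r[1]:r[3],r[0]:r[2]]; q=P[(P[...,2]>0.088)]; print(len(q),np.median(q[:,2]),cv2.minEnclosingCircle((q[:,:2]*1000).astype(np.float32)))
# dark ring mask via color
g=cr.max(2); dark=(g<75).astype(np.uint8); n,l,s,ce=cv2.connectedComponentsWithStats(dark); i=1+np.argmax(s[1:,4]); print(s[i],ce[i])
cn=max(cv2.findContours((l==i).astype(np.uint8),cv2.RETR_EXTERNAL,cv2.CHAIN_APPROX_NONE)[0],key=len)
e=cv2.fitEllipse(cn); print(e, ray(z,e[0][0]+r[0],e[0][1]+r[1],0.098))
E
```

```text
(array([314.9, 185.7]), np.int32(10), array([ 0.5245, -0.1728]), 60.1, array([0.01 , 0.009]))
(array([342.1, 206.7]), np.int32(9), array([ 0.4603, -0.2557]), 18.6, array([0.01 , 0.007]))
883 0.09558582431991253 ((445.13677978515625, -130.59922790527344), 153.5686492919922)
[ 10  13  37  38 425] [27.11764706 31.69411765]
((28.0904483795166, 31.345565795898438), (32.7279167175293, 34.283084869384766), 47.292938232421875) [ 0.49183179 -0.21305861  0.098     ]
```

View pics/mill7.png

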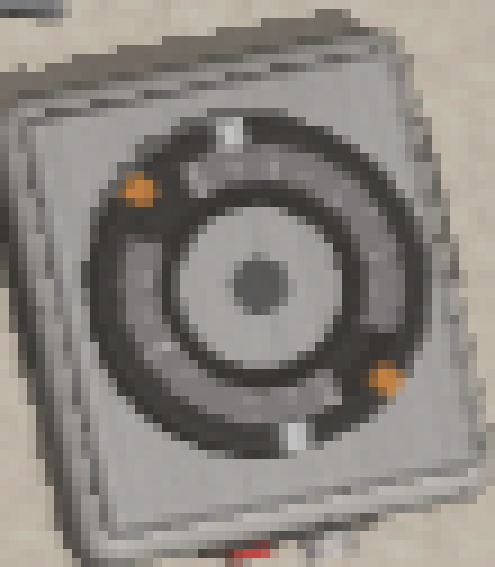

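```bash
python3 -m creep '[{"grip":0.8,"dp":[-2,0,0],"rotation":[0,0,0]},{"grip":0.8,"dp":[-4,0,0],"rotation":[0,0,0]},{"grip":0.8,"dp":[-6,0,0],"rotation":[0,0,0]},{"grip":0.8,"dp":[-8,0,0],"rotation":[0,0,0]},{"grip":0.8,"dp":[-10,1,0],"rotation":[0,0,0]}]' 60
python3 - <<'E'
from h import *
go([0.42,-0.31,0.30],52.4)
E
```

```text
time: 7.92
tool_pos: [0.5658, 0.2887, 0.3024]
tcp_rot: [-2.186, 0.073, 2.186]
wrist_force: [1.0, -0.3, -6.5]
width: 0.146
t 7.92 tcp [0.5658 0.2887 0.3024] xaxis [-2.0e-04  1.6e-03 -1.0e+00] bar angle now(y-90) 176.1 q6 2.07 F [ 1.   -0.35 -6.55] T [ 0.02 -0.08 -0.03] w 0.146
 dp cm [ 0.15 60.72 10.47]
 rot 0 [2.159e+00 2.000e-03 1.000e-03]
 rot 180 [-0.983 -0.     0.002]
```

```bash
python3 -m creep '[{"grip":0.8,"dp":[0,3,0.5],"rotation":[-0.06,0,0]},{"grip":0.8,"dp":[0,7,1.2],"rotation":[-0.16,0,0]},{"grip":0.8,"dp":[0,11,1.9],"rotation":[-0.27,0,0]},{"grip":0.8,"dp":[0,15,2.6],"rotation":[-0.38,0,0]},{"grip":0.8,"dp":[0,19,3.3],"rotation":[-0.49,0,0]}]' 60
python3 - <<'E'
from h import *
go([0.42,-0.31,0.30],52.4)
E
```

```text
time: 8.33
tool_pos: [0.519, 0.0985, 0.3017]
tcp_rot: [1.986, 0.43, -1.985]
wrist_force: [0.5, -1.2, -6.5]
width: 0.15
t 8.33 tcp [0.519  0.0985 0.3017] xaxis [ 2.e-04 -1.e-04 -1.e+00] bar angle now(y-90) 24.47 q6 1.284 F [ 0.53 -1.16 -6.5 ] T [-0.08 -0.16  0.01] w 0.15
 dp cm [ 0.17 33.08 25.93]
 rot 0 [ 2.654 -0.     0.   ]
 rot 180 [-0.487 -0.    -0.   ]
```

```bash
python3 -m creep '[{"grip":0.8,"dp":[0,3,2.4],"rotation":[-0.1,0,0]},{"grip":0.8,"dp":[0,6,4.7],"rotation":[-0.2,0,0]},{"grip":0.8,"dp":[0,9,7.1],"rotation":[-0.3,0,0]},{"grip":0.8,"dp":[0,12,9.5],"rotation":[-0.4,0,0]},{"grip":0.8,"dp":[0,15,11.8],"rotation":[-0.48,0,0]}]' 60
python3 - <<'E'
from h import *
go([0.42,-0.31,0.30],52.4)
E
```

```text
time: 8.75
tool_pos: [0.4724, -0.0867, 0.302]
tcp_rot: [1.68, 0.817, -1.679]
wrist_force: [0.1, -0.3, -7.1]
width: 0.151
t 8.75 tcp [ 0.4724 -0.0867  0.302 ] xaxis [ 7.e-04 -2.e-04 -1.e+00] bar angle now(y-90) 51.9 q6 0.432 F [ 0.14 -0.31 -7.13] T [ 0.03 -0.1   0.03] w 0.151
 dp cm [ 0.2   9.66 20.8 ]
 rot 0 [ 3.133e+00 -1.000e-03  0.000e+00]
 rot 180 [-0.009 -0.    -0.001]
```

```bash
python3 -m creep '[{"grip":0.8,"dp":[0,1.6,3.5],"rotation":[0,0,0]},{"grip":0.8,"dp":[0,3.2,7],"rotation":[0,0,0]},{"grip":0.8,"dp":[0,4.8,10.5],"rotation":[0,0,0]},{"grip":0.8,"dp":[0,6.4,14],"rotation":[0,0,0]},{"grip":0.8,"dp":[0,8,17.5],"rotation":[0,0,0]}]' 60
python3 -m creep '[{"grip":0.8,"dp":[0,0.8,1.6],"rotation":[0,0,0]},{"grip":0.8,"dp":[0,1.4,3],"rotation":[0,0,0]},{"grip":0.8,"dp":[0,1.4,3],"rotation":[0,0,0]},{"grip":0.8,"dp":[0,1.4,3],"rotation":[0,0,0]}]' 60
python3 - <<'E'
from h import *
c,im,d=shot('wrist','w8.png')
go([0.4924,-0.2145,0.30],52.3)
E
```

```text
time: 9.17
tool_pos: [0.4265, -0.2736, 0.302]
tcp_rot: [1.684, 0.813, -1.683]
wrist_force: [0.9, 0.9, -6.7]
width: 0.146
time: 9.5
tool_pos: [0.4193, -0.3048, 0.3016]
tcp_rot: [1.685, 0.813, -1.685]
wrist_force: [0.5, 0.3, -5.0]
width: 0.152
t 9.55 tcp [ 0.4196 -0.304   0.3016] xaxis [-1.e-04  9.e-04 -1.e+00] bar angle now(y-90) 51.56 q6 -0.005 F [ 0.08 -0.13 -5.88] T [ 0.03  0.08 -0.01] w 0.145
 dp cm [  0.17   0.14 -11.54]
 rot 0 [3.129e+00 1.000e-03 1.000e-03]
 rot 180 [-0.013 -0.001  0.001]
```

View pics/w8.png

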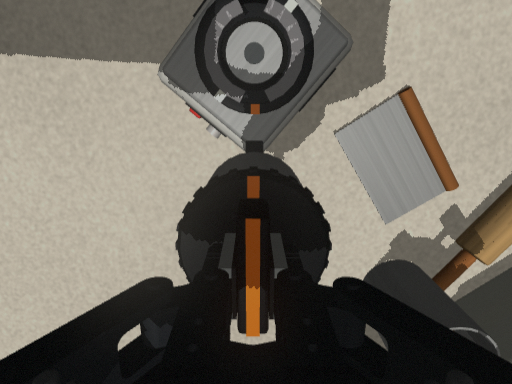

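```bash
cat > meas.py <<'E'
from h import *
c,im,d=load('wrist'); P=cloud(c,d)
def circfit(q):
    A=np.c_[2*q[:,:2],np.ones(len(q))]; b=(q[:,:2]**2).sum(1); s=np.linalg.lstsq(A,b,rcond=None)[0]; r=np.sqrt(s[2]+s[0]**2+s[1]**2)
    res=np.hypot(*(q[:,:2]-s[:2]).T)-r
    return s[:2],r,res
def robust(q,n=6):
    for _ in range(n):
        ce,r,res=circfit(q); k=np.abs(res)<max(2.0*np.std(res),0.0008); q=q[k]
    return ce.round(4),round(r,4),len(q),round(float(np.std(res)),4)
g=cv2.cvtColor(im,cv2.COLOR_RGB2GRAY)
# ring: dark ring outer edge
roi=np.zeros_like(g); roi[0:125,180:330]=1
ring=((im.max(2)<70)&(roi>0)&(np.abs(P[...,2]-0.098)<0.012)).astype(np.uint8)
print('ring px',ring.sum(), 'z',np.median(P[ring>0][:,2]))
cn=max(cv2.findContours(ring,cv2.RETR_EXTERNAL,cv2.CHAIN_APPROX_NONE)[0],key=len)[:,0]
cn=cn[cn[:,1]>2]
W=np.array([ray(c,u,v,0.098) for u,v in cn]); print('ring outer',robust(W))
print('depth hub',P[52,254],P[40,235],P[70,240])
E
python3 meas.py
python3 - <<'E'
import cv2
im=cv2.imread('pics/w8.png'); cv2.imwrite('pics/w8c.png',cv2.resize(im[0:200,170:340],None,fx=3,fy=3,interpolation=cv2.INTER_NEAREST))
E
```

```text
ring px 4458 z 0.097794861347483
ring outer (array([ 0.4962, -0.219 ]), np.float64(0.0507), 270, 0.0039)
depth hub [ 0.49472853 -0.21335083  0.09335436] [ 0.48712483 -0.19323371  0.09160825] [ 0.47376586 -0.21725773  0.0897068 ]
```

View pics/w8c.png

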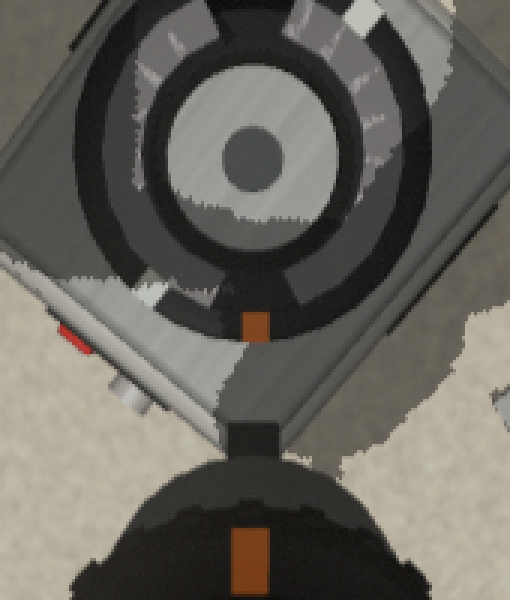

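```bash
cat > meas2.py <<'E'
from h import *
import sys
from scipy.ndimage import map_coordinates
from scipy.optimize import least_squares
def project(c,X):
    p,_=cv2.projectPoints(np.asarray(X,float).reshape(-1,1,3),np.ravel(c['rvec']).astype(float),np.ravel(c['tvec']).astype(float),np.array([[c['fx'],0,c['cx']],[0,c['fy'],c['cy']],[0,0,1.]]),None)
    return p[:,0]
def radial(c,im,ce,z,r0,r1,sign,angs,vmax=383):
    g=cv2.cvtColor(im,cv2.COLOR_RGB2GRAY).astype(float); g=cv2.GaussianBlur(g,(0,0),0.7)
    rr=np.arange(r0,r1,0.00025); out=[]
    for a in angs:
        X=np.c_[ce[0]+rr*np.cos(a),ce[1]+rr*np.sin(a),np.full(len(rr),z)]; p=project(c,X)
        if (p[:,1]<2).any() or (p[:,1]>vmax).any() or (p[:,0]<0).any() or (p[:,0]>510).any(): continue
        v=map_coordinates(g,[p[:,1],p[:,0]],order=1); dv=np.gradient(v)*sign
        i=np.argmax(dv)
        if dv[i]>0.8 and 0<i<len(rr)-1: out.append([ce[0]+rr[i]*np.cos(a),ce[1]+rr[i]*np.sin(a)])
    return np.array(out)
def fit(q,r=None):
    if r is None:
        f=lambda p: np.hypot(q[:,0]-p[0],q[:,1]-p[1])-p[2]; x0=[*q.mean(0),0.05]
    else:
        f=lambda p: np.hypot(q[:,0]-p[0],q[:,1]-p[1])-r; x0=q.mean(0)
    s=least_squares(f,x0,loss='soft_l1',f_scale=0.0007); return s.x.round(4),len(q),np.median(np.abs(f(s.x))).round(5)
if __name__=='__main__':
    A=np.radians(np.arange(0,360,3))
    for n,ce0 in (('wrist',[.4945,-.2145]),('top',[.4924,-.2143]),('scene',[.4935,-.216])):
        c,im,d=load(n)
        ce=np.array(ce0)
        for _ in range(2):
            q=radial(c,im,ce,0.098,0.053,0.064,+1,A); ce=fit(q,0.058)[0]
        print(n,'outer r58',fit(q,0.058),'free',fit(q))
        q=radial(c,im,ce,0.092,0.022,0.034,-1,A)
        print(n,'disc edge free (z .092)',fit(q))
E
python3 meas2.py
python3 - <<'E'
from h import *
c,im,d=load('wrist')
m=np.zeros((384,512),np.uint8); m[95:120,235:270]=1
h=cv2.cvtColor(im,cv2.COLOR_RGB2HSV); print(h[108,255],h[190,254])
o=((h[...,0]<22)&(h[...,1]>100)&(h[...,2]>70)).astype(np.uint8)
[print('slot',b) for b in blobs(o*m,c,0.098)]
m[:]=0;m[170:200,240:270]=1
[print('lidmark',b) for b in blobs(o*m,c,0.30-0.0195)]
m[:]=0;m[215:340,235:270]=1
[print('bar',b) for b in blobs(o*m,c,0.31)]
E
```

```text
wrist outer r58 (array([ 0.4944, -0.2133]), 81, np.float64(0.0003)) free (array([ 0.4942, -0.2138,  0.0575]), 81, np.float64(0.00012))
wrist disc edge free (z .092) (array([ 0.4943, -0.2137,  0.0279]), 120, np.float64(0.00012))
top outer r58 (array([ 0.4928, -0.2125]), 119, np.float64(0.00142)) free (array([ 0.4929, -0.2123,  0.0595]), 119, np.float64(0.00061))
top disc edge free (z .092) (array([ 0.4923, -0.215 ,  0.0275]), 120, np.float64(0.00046))
scene outer r58 (array([ 0.4955, -0.2125]), 79, np.float64(0.00121)) free (array([ 0.4963, -0.2106,  0.0596]), 79, np.float64(0.00134))
scene disc edge free (z .092) (array([ 0.4934, -0.2151,  0.0278]), 118, np.float64(0.00056))
[ 12 190 126] [ 12 206 120]
slot (array([255. , 108.5]), np.int32(90), array([ 0.4624, -0.2557]), 52.4, array([0.01 , 0.009]))
lidmark (array([252.8, 186.3]), np.int32(279), array([ 0.4396, -0.2805]), 49.2, array([0.011, 0.006]))
bar (array([252.5, 277.4]), np.int32(1655), array([ 0.419 , -0.3061]), 51.5, array([0.056, 0.006]))
```

```bash
python3 - <<'E'
from h import *
go([0.4946,-0.2118,0.2445],52.4)
c,im,d=load('wrist')
Rm=R.from_rotvec(np.ravel(c['rvec'])).as_matrix(); print('cam',-Rm.T@np.ravel(c['tvec']),'axis',Rm[2])
for z in (.172,.177): print(ray(c,254.5,140.5,z), ray(c,254.5,152,z))
E
```

```text
t 9.55 tcp [ 0.4196 -0.304   0.3016] xaxis [-1.e-04  9.e-04 -1.e+00] bar angle now(y-90) 51.56 q6 -0.005 F [ 0.08 -0.13 -5.88] T [ 0.03  0.08 -0.01] w 0.145
 dp cm [  5.72   0.15 -11.89]
 rot 0 [3.127e+00 1.000e-03 1.000e-03]
 rot 180 [-0.015 -0.001  0.001]
cam [ 0.46356135 -0.25001042  0.43022878] axis [-0.17017402 -0.2142209  -0.96184729]
[ 0.44692889 -0.27364878  0.172     ] [ 0.44116842 -0.28091801  0.172     ]
[ 0.44725094 -0.27319108  0.177     ] [ 0.44160201 -0.28031956  0.177     ]
```

```bash
python3 -m creep '[{"grip":0.8,"dp":[0.5,0.1,-2.5],"rotation":[-0.015,0,0]},{"grip":0.8,"dp":[1,0.15,-5.5],"rotation":[-0.015,0,0]},{"grip":0.8,"dp":[2,0.15,-8.5],"rotation":[-0.015,0,0]},{"grip":0.8,"dp":[3.5,0.15,-11],"rotation":[-0.015,0,0]},{"grip":0.8,"dp":[4.5,0.15,-11.9],"rotation":[-0.015,0,0]}]' 60
python3 -m creep '[{"grip":0.8,"dp":[0.6,0,0],"rotation":[0,0,0]},{"grip":0.8,"dp":[1.2,0,0],"rotation":[0,0,0]},{"grip":0.8,"dp":[1.2,0,0],"rotation":[0,0,0]},{"grip":0.8,"dp":[1.2,0,0],"rotation":[0,0,0]},{"grip":0.8,"dp":[1.2,0,0],"rotation":[0,0,0]}]' 60
python3 - <<'E'
from h import *
go([0.4946,-0.2118,0.2445],52.4)
c,im,d=shot('wrist','w9.png')
cv2.imwrite('pics/w9c.png',cv2.resize(im[100:300,150:360],None,fx=3,fy=3,interpolation=cv2.INTER_NEAREST)[:,:,::-1])
go([0.4946,-0.2118,0.2445],52.4)
E
```

```text
time: 9.97
tool_pos: [0.4967, -0.2077, 0.2559]
tcp_rot: [1.674, 0.829, -1.669]
wrist_force: [-1.7, -0.3, -6.9]
width: 0.148
time: 10.38
tool_pos: [0.4948, -0.2127, 0.2455]
tcp_rot: [1.674, 0.823, -1.673]
wrist_force: [-0.0, 0.1, -6.5]
width: 0.15
t 10.38 tcp [ 0.4948 -0.2127  0.2455] xaxis [ 1.e-03 -8.e-04 -1.e+00] bar angle now(y-90) 52.41 q6 0.204 F [-0.01  0.1  -6.45] T [-0.01 -0.03 -0.  ] w 0.15
 dp cm [ 0.1  -0.07 -0.07]
 rot 0 [-3.141e+00  2.000e-03  0.000e+00]
 rot 180 [ 0.     0.    -0.001]
t 10.43 tcp [ 0.4949 -0.2128  0.2458] xaxis [ 1.4e-03 -9.0e-04 -1.0e+00] bar angle now(y-90) 52.4 q6 0.204 F [ 0.31 -1.13 -6.15] T [ 0.02 -0.08 -0.02] w 0.148
 dp cm [ 0.12 -0.09 -0.06]
 rot 0 [-3.142e+00  3.000e-03 -0.000e+00]
 rot 180 [ 0.    -0.    -0.002]
```

View pics/w9c.png

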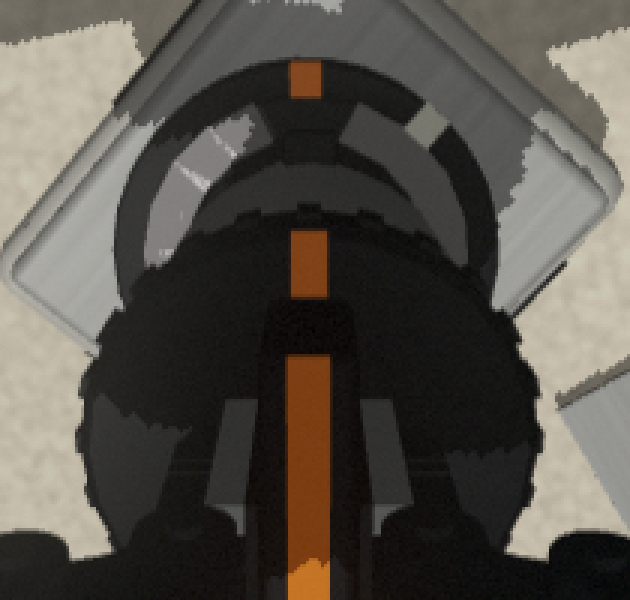

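```bash
python3 - <<'E'
from meas2 import *
c,im,d=load('wrist')
a=np.clip(im.astype(float)[105:190,185:325]*2.6,0,255).astype(np.uint8)
cv2.imwrite('pics/w9e.png',cv2.resize(a,None,fx=5.5,fy=5.5,interpolation=cv2.INTER_NEAREST)[:,:,::-1])
A=np.radians(np.arange(-30,140,2)); ce=np.array([.494,-.2135])
for _ in range(2):
    q=radial(c,im,ce,0.098,0.052,0.064,+1,A,205); f=fit(q,0.0576); ce=f[0]
print('ring',f,fit(q))
h=cv2.cvtColor(im,cv2.COLOR_RGB2HSV)
o=((h[...,0]<22)&(h[...,1]>100)&(h[...,2]>70)).astype(np.uint8)
for n,r,z in (('slot',(115,135,240,265),.098),('bar',(215,340,235,270),.2545),('lidmark',(174,202,240,265),.2245)):
    m=np.zeros_like(o); m[r[0]:r[1],r[2]:r[3]]=1
    [print(n,b) for b in blobs(o*m,c,z,20)]
E
```

```text
ring (array([ 0.4947, -0.2131]), 81, np.float64(0.00033)) (array([ 0.4951, -0.2125,  0.0571]), 81, np.float64(0.00022))
slot (array([251.3, 125.9]), np.int32(135), array([ 0.5262, -0.1716]), 59.8, array([0.011, 0.009]))
bar (array([252.4, 277.2]), np.int32(1690), array([ 0.4947, -0.2136]), 52.6, array([0.057, 0.006]))
lidmark (array([252.5, 187.5]), np.int32(264), array([ 0.5142, -0.1885]), 52.4, array([0.011, 0.006]))
```

View pics/w9e.png

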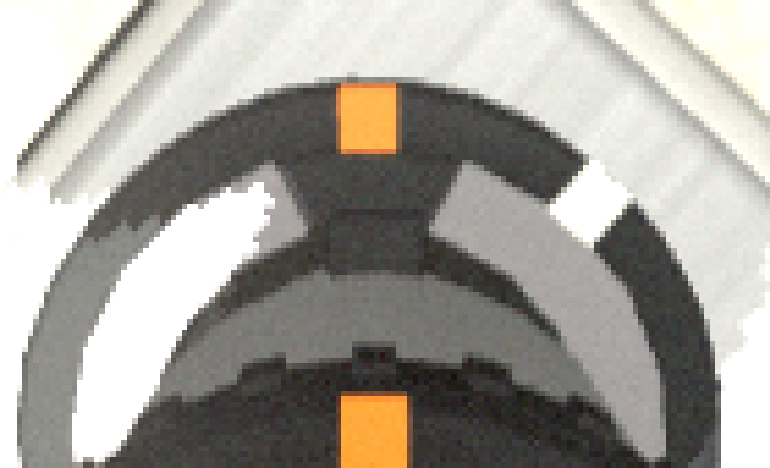

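```bash
python3 - <<'E'
from h import *
c,im,d=load('wrist')
e=np.array([np.cos(np.radians(52.5)),np.sin(np.radians(52.5))]); n=np.array([-e[1],e[0]])
ctr=np.array([.4948,-.2129])
def rep(name,p): dlt=p[:2]-ctr; print(name,p.round(4),'along %.2f mm lateral(ccw) %.2f mm'%(dlt@e*1e3,dlt@n*1e3))
rep('lug outer top',ray(c,185+378/5.5-.5,105+210/5.5-.5,.1213))
rep('lug outer bot',ray(c,185+378/5.5-.5,105+210/5.5-.5,.1163))
rep('lug inner/top',ray(c,185+378/5.5-.5,105+272/5.5-.5,.1213))
rep('slot',ray(c,251.3,125.9,.098)); rep('bar',ray(c,252.4,277.2,.2545)); rep('lidmark',ray(c,252.5,187.5,.2245))
rep('tcp',bot.read_state()['tool_pos'])
# slot gap: tab corner midpoints (tab top z .098?)
rep('tabL low',ray(c,185+305/5.5-.5,105+237/5.5-.5,.098));rep('tabR low',ray(c,185+435/5.5-.5,105+237/5.5-.5,.098))
rep('tabL up',ray(c,185+277/5.5-.5,105+160/5.5-.5,.098));rep('tabR up',ray(c,185+465/5.5-.5,105+160/5.5-.5,.098))
E
```

```text
lug outer top [ 0.5205 -0.1816  0.1213] along 40.51 mm lateral(ccw) -1.33 mm
lug outer bot [ 0.5202 -0.1821  0.1163] along 39.91 mm lateral(ccw) -1.35 mm
lug inner/top [ 0.5151 -0.1887  0.1213] along 31.57 mm lateral(ccw) -1.33 mm
slot [ 0.5263 -0.1716  0.098 ] along 51.92 mm lateral(ccw) 0.20 mm
bar [ 0.495  -0.2132  0.2545] along -0.10 mm lateral(ccw) -0.39 mm
lidmark [ 0.5142 -0.1885  0.2245] along 31.14 mm lateral(ccw) -0.53 mm
tcp [ 0.4949 -0.2128  0.2458] along 0.17 mm lateral(ccw) -0.02 mm
tabL low [ 0.5072 -0.1802  0.098 ] along 33.53 mm lateral(ccw) 10.06 mm
tabR low [ 0.5234 -0.1927  0.098 ] along 33.50 mm lateral(ccw) -10.40 mm
tabL up [ 0.5112 -0.1681  0.098 ] along 45.49 mm lateral(ccw) 14.27 mm
tabR up [ 0.5343 -0.186   0.098 ] along 45.45 mm lateral(ccw) -14.97 mm
```

```bash
python3 - <<'E'
from h import *
c,im,d=load('wrist')
s=bot.read_state(); M=R.from_rotvec(s['tcp_rot']).as_matrix(); p=s['tool_pos']
Rc=R.from_rotvec(np.ravel(c['rvec'])).as_matrix(); t=np.ravel(c['tvec'])
# cam_from_tool : Xc = Rc(Xw)+t, Xw = M Xt + p
Rct=Rc@M; tct=Rc@p+t
print('cam in tool mm',(-Rct.T@tct*1e3).round(1)); 
def calfor(tcp,rot=None,xaxis=None,bar=None):
    if rot is None:
        x=np.array(xaxis)/np.linalg.norm(xaxis); y=np.radians(bar+90); yv=np.array([np.cos(y),np.sin(y),0]); yv-=x*(x@yv); yv/=np.linalg.norm(yv); M2=np.stack([x,yv,np.cross(x,yv)],1)
    else: M2=R.from_rotvec(rot).as_matrix()
    R2=Rct@M2.T; return dict(fx=c['fx'],fy=c['fy'],cx=c['cx'],cy=c['cy'],rvec=R.from_matrix(R2).as_rotvec(),tvec=tct-R2@np.array(tcp))
# w6: which yaw? y axis sign: bar(y-90)=176.01 mod 180
y=M[:,1]; print('ydeg now',np.degrees(np.arctan2(y[1],y[0])))
for f,tcp,xa,bar in (('w5.png',[.5652,.2924,.2215],[-2e-4,-6e-4,-1],-3.24),('w6.png',[.5656,.2933,.1308],[-.0023,-.0013,-1],-3.99)):
  for off in (0,180):
    k=calfor(tcp,xaxis=xa,bar=bar+off)
    i=cv2.imread('pics/'+f)[:,:,::-1]
    h=cv2.cvtColor(i,cv2.COLOR_RGB2HSV); o=((h[...,0]<22)&(h[...,1]>100)&(h[...,2]>70)).astype(np.uint8)
    m=np.zeros_like(o); m[150:340,235:270]=1
    print(f,off); [print('  bar',b) for b in blobs(o*m,k,.142,20)]
    u,v=(251.5,128.5) if f=='w5.png' else (248.5,135.5)
    print('  lug',ray(k,u,v,.008).round(4),ray(k,u,v,.003).round(4))
  a=i[115:180,215:290]; cv2.imwrite('pics/c_'+f,cv2.resize(np.clip(a*1.5,0,255).astype(np.uint8),None,fx=6,fy=6,interpolation=cv2.INTER_NEAREST)[:,:,::-1])
E
```

```text
cam in tool mm [-128.4    0.3  -70.5]
ydeg now -37.59685129406231
w5.png 0
  bar (array([250.5, 155.5]), np.int32(96), array([0.5279, 0.2936]), 176.6, array([0.008, 0.005]))
  bar (array([250.1, 207.2]), np.int32(697), array([0.5638, 0.2912]), 176.0, array([0.056, 0.006]))
  lug [0.5206 0.2942 0.008 ] [0.521  0.2942 0.003 ]
w5.png 180
  bar (array([250.5, 155.5]), np.int32(96), array([0.6025, 0.2911]), 176.6, array([0.008, 0.005]))
  bar (array([250.1, 207.2]), np.int32(697), array([0.5666, 0.2935]), 176.0, array([0.056, 0.006]))
  lug [0.6097 0.2903 0.008 ] [0.6093 0.2903 0.003 ]
w6.png 0
  bar (array([246. , 182.4]), np.int32(310), array([0.5241, 0.2941]), 175.6, array([0.009, 0.005]))
  bar (array([245.9, 274.6]), np.int32(1871), array([0.5636, 0.2911]), 176.2, array([0.057, 0.006]))
  lug [0.5192 0.2937 0.008 ] [0.5196 0.2936 0.003 ]
w6.png 180
  bar (array([246. , 182.4]), np.int32(310), array([0.6072, 0.2925]), 175.6, array([0.009, 0.005]))
  bar (array([245.9, 274.6]), np.int32(1871), array([0.5676, 0.2955]), 176.2, array([0.057, 0.006]))
  lug [0.6115 0.2926 0.008 ] [0.611  0.2927 0.003 ]
```

View pics/c_w6.png

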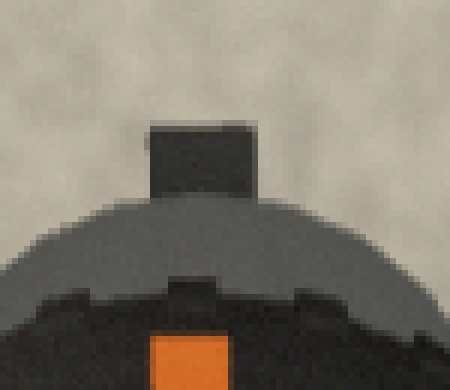

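```bash
python3 -m creep '[{"grip":0.8,"dp":[0,0,0],"rotation":[0,0,0]},{"grip":0.8,"dp":[0,0,0],"rotation":[0,0,0]}]' 90
python3 - <<'E'
from h import *
c,im,d=shot('wrist','w10.png')
go([.4946,-.2118,.2445],52.4)
P=cloud(c,d); e=np.array([np.cos(np.radians(52.5)),np.sin(np.radians(52.5))]); n=np.array([-e[1],e[0]])
def plane(mask,name):
    q=P[mask]; 
    for _ in range(5):
        A=np.c_[(q[:,:2]-[.4948,-.2129])@np.c_[e,n],np.ones(len(q))]; s,*_=np.linalg.lstsq(A,q[:,2],rcond=None); r=q[:,2]-A@s; k=np.abs(r)<max(2*np.std(r),5e-4); q=q[k]
    print(name,len(q),'dz/along %.4f dz/lat %.4f z0 %.4f'%tuple(s),'std',np.std(r).round(5))
Z=P[...,2]; rr=np.hypot(P[...,0]-.4948,P[...,1]+.2129)
plane((np.abs(Z-.098)<.004)&(rr<.058)&(rr>.035),'ring')
plane((np.abs(Z-.227)<.006)&(rr<.041),'lid')
plane((np.abs(Z-.0)<.01)&(rr<.3),'bench')
plane((np.abs(Z-.257)<.006)&(rr<.031),'bar')
a=np.clip(im.astype(float)[105:190,185:325]*2.6,0,255).astype(np.uint8)
cv2.imwrite('pics/w10e.png',cv2.resize(a,None,fx=5.5,fy=5.5,interpolation=cv2.INTER_NEAREST)[:,:,::-1])
E
```

```text
time: 10.6
tool_pos: [0.4949, -0.2125, 0.2455]
tcp_rot: [1.674, 0.823, -1.673]
wrist_force: [-0.2, -0.5, -5.8]
width: 0.142
t 10.65 tcp [ 0.4949 -0.2124  0.2453] xaxis [ 8.e-04 -4.e-04 -1.e+00] bar angle now(y-90) 52.43 q6 0.204 F [ 0.5  -0.68 -6.45] T [0.02 0.   0.02] w 0.146
 dp cm [ 0.08 -0.06 -0.03]
 rot 0 [-3.141e+00  1.000e-03 -0.000e+00]
 rot 180 [ 0.001 -0.    -0.001]
ring 3407 dz/along 0.0034 dz/lat -0.0006 z0 0.0978 std 0.00056
lid 7143 dz/along -0.0185 dz/lat -0.0048 z0 0.2235 std 0.00052
bench 83142 dz/along 0.0003 dz/lat -0.0007 z0 -0.0001 std 0.00061
bar 3366 dz/along -0.0192 dz/lat -0.0069 z0 0.2537 std 0.00059
```

View pics/w10e.png

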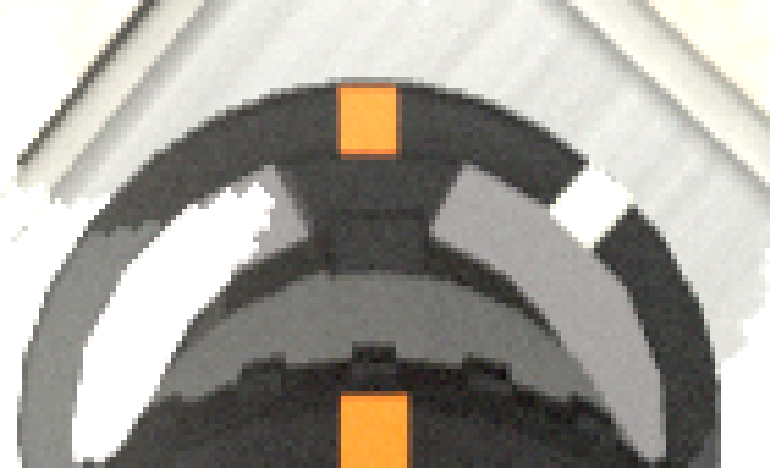

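The lid and bar planes lean 0.019 rad about the jaw axis and 0.006 rad sideways, agreeing with the lug. I'll straighten the cup and shift slightly.

```bash
python3 -m creep '[{"grip":0.8,"dp":[0,-0.03,-0.04],"rotation":[0,0.01,-0.003]},{"grip":0.8,"dp":[0,-0.05,-0.08],"rotation":[0,0.019,-0.006]},{"grip":0.8,"dp":[0,-0.05,-0.08],"rotation":[0,0.019,-0.006]},{"grip":0.8,"dp":[0,-0.05,-0.08],"rotation":[0,0.019,-0.006]}]' 90
cat > chk.py <<'E'
from meas2 import *
import sys
c,im,d=shot('wrist',sys.argv[1]+'.png')
go([.4946,-.2124,.2445],52.4)
P=cloud(c,d); e=np.array([np.cos(np.radians(52.5)),np.sin(np.radians(52.5))]); n=np.array([-e[1],e[0]])
A=np.radians(np.arange(-30,140,2)); ce=np.array([.4948,-.2129])
for _ in range(2):
    q=radial(c,im,ce,0.098,0.052,0.064,+1,A,205); f=fit(q,0.0573); ce=f[0]
print('ring',f,fit(q))
def plane(mask,name):
    q=P[mask]; 
    for _ in range(5):
        A=np.c_[(q[:,:2]-ce)@np.c_[e,n],np.ones(len(q))]; s,*_=np.linalg.lstsq(A,q[:,2],rcond=None); r=q[:,2]-A@s; k=np.abs(r)<max(2*np.std(r),5e-4); q=q[k]
    print(name,len(q),'dz/along %.4f dz/lat %.4f z0 %.4f'%tuple(s)); return s
tz=bot.read_state()['tool_pos'][2]
Z=P[...,2]; rr=np.hypot(P[...,0]-ce[0],P[...,1]-ce[1])
plane((np.abs(Z-.098)<.004)&(rr<.058)&(rr>.035),'ring')
s=plane((np.abs(Z-tz+.0218)<.006)&(rr<.041),'lid'); zb=s[2]-.112; print('underside z',zb.round(4))
h=cv2.cvtColor(im,cv2.COLOR_RGB2HSV); o=((h[...,0]<22)&(h[...,1]>100)&(h[...,2]>70)).astype(np.uint8)
def rep(name,p): dlt=p[:2]-ce; print(name,'along %.2f lat %.2f mm'%(dlt@e*1e3,dlt@n*1e3))
for nm,r,z in (('slot',(112,138,240,265),.098),('bar',(215,340,235,270),zb+.142)):
    m=np.zeros_like(o); m[r[0]:r[1],r[2]:r[3]]=1
    for b in blobs(o*m,c,z,20): print(b[0],b[3]); rep(nm,b[2])
a=np.clip(im.astype(float)[105:190,185:325]*3.5,0,255).astype(np.uint8)
cv2.imwrite('pics/'+sys.argv[1]+'e.png',cv2.resize(a,None,fx=5.5,fy=5.5,interpolation=cv2.INTER_NEAREST)[:,:,::-1])
if len(sys.argv)>3:
    rep('lug end bottom',ray(c,185+float(sys.argv[2])/5.5-.5,105+float(sys.argv[3])/5.5-.5,zb+.003))
E
python3 chk.py w11 378 210
```

```text
time: 10.98
tool_pos: [0.4948, -0.2111, 0.2447]
tcp_rot: [1.691, 0.839, -1.664]
wrist_force: [-0.3, -0.4, -6.0]
width: 0.14
t 11.03 tcp [ 0.4948 -0.211   0.2447] xaxis [ 0.0067  0.0187 -0.9998] bar angle now(y-90) 52.46 q6 0.187 F [ 0.58 -0.54 -6.47] T [-0.01 -0.04 -0.  ] w 0.143
 dp cm [0.02 0.06 0.12]
 rot 0 [-3.14 -0.01 -0.03]
 rot 180 [ 0.001 -0.019  0.006]
ring (array([ 0.4949, -0.2128]), 83, np.float64(0.00027)) (array([ 0.4951, -0.2125,  0.057 ]), 83, np.float64(0.00023))
ring 3152 dz/along 0.0033 dz/lat -0.0014 z0 0.0978
lid 7130 dz/along 0.0007 dz/lat 0.0030 z0 0.2227
underside z 0.1107
[254. 131.] 49.2
slot along 51.70 lat -0.03 mm
[252.4 276.4] 52.7
bar along 0.21 lat 0.54 mm
lug end bottom along 43.29 lat 0.56 mm
```

View pics/w11e.png

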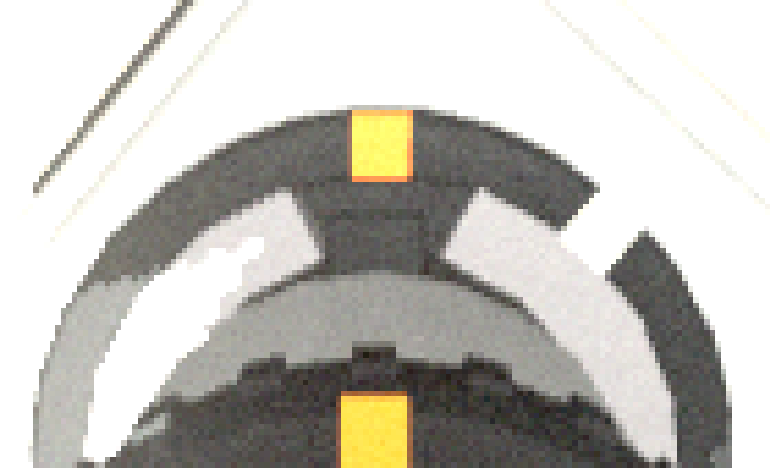

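```bash
python3 -m creep '[{"grip":0.8,"dp":[0.4,0.05,0.01],"rotation":[0,0,0]},{"grip":0.8,"dp":[0.7,0.05,0.01],"rotation":[0,0,0]},{"grip":0.8,"dp":[0.95,0.05,0.02],"rotation":[0,0,0]},{"grip":0.8,"dp":[1.1,0.05,0.02],"rotation":[0,0,0]},{"grip":0.8,"dp":[1.1,0.05,0.02],"rotation":[0,0,0]}]' 90
python3 chk.py w12 378 210
```

```text
time: 11.45
tool_pos: [0.4949, -0.2109, 0.2329]
tcp_rot: [1.69, 0.841, -1.665]
wrist_force: [0.1, -0.2, -7.0]
width: 0.139
t 11.5 tcp [ 0.495  -0.211   0.2333] xaxis [ 0.006   0.0191 -0.9998] bar angle now(y-90) 52.48 q6 0.186 F [ 0.24  0.02 -6.72] T [-0.01 -0.02 -0.04] w 0.142
 dp cm [-1.13  0.04  0.12]
 rot 0 [-3.14  -0.011 -0.03 ]
 rot 180 [ 0.001 -0.019  0.007]
ring (array([ 0.4949, -0.2128]), 81, np.float64(0.00027)) (array([ 0.4951, -0.2125,  0.057 ]), 81, np.float64(0.0002))
ring 3361 dz/along 0.0042 dz/lat -0.0007 z0 0.0978
lid 7145 dz/along 0.0013 dz/lat 0.0032 z0 0.2108
underside z 0.0988
[254.  131.5] 52.9
slot along 52.10 lat 0.27 mm
[252.4 276.4] 52.7
bar along 0.43 lat 0.58 mm
lug end bottom along 43.44 lat 0.87 mm
```

View pics/w12e.png

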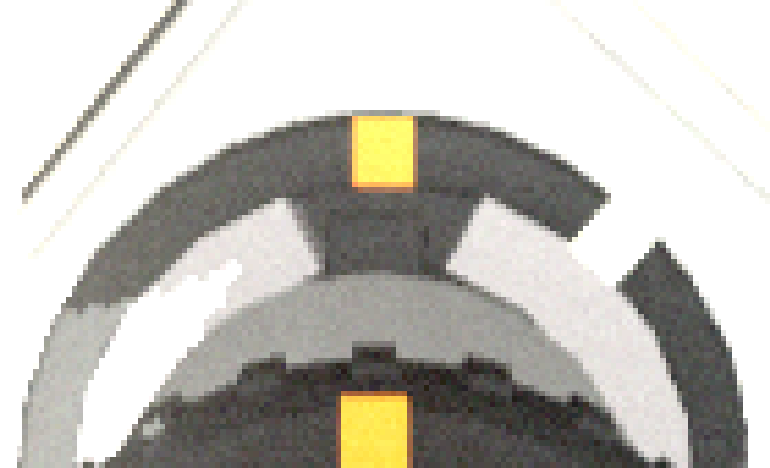

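```bash
python3 -m creep '[{"grip":0.8,"dp":[0,0.08,0],"rotation":[0,0,0]},{"grip":0.8,"dp":[0.1,0.08,0],"rotation":[0,0,0]},{"grip":0.8,"dp":[0.2,0.08,0],"rotation":[0,0,0]},{"grip":0.8,"dp":[0.3,0.08,0],"rotation":[0,0,0]},{"grip":0.8,"dp":[0.3,0.08,0],"rotation":[0,0,0]}]' 90
python3 chk.py w13 378 210
```

```text
time: 11.92
tool_pos: [0.4958, -0.2116, 0.2306]
tcp_rot: [1.69, 0.84, -1.664]
wrist_force: [0.2, -0.2, -5.9]
width: 0.139
t 11.97 tcp [ 0.4958 -0.2115  0.2306] xaxis [ 0.0064  0.0189 -0.9998] bar angle now(y-90) 52.47 q6 0.186 F [-0.64 -0.26 -6.14] T [-0.04 -0.05 -0.03] w 0.146
 dp cm [-1.39 -0.05  0.12]
 rot 0 [-3.14 -0.01 -0.03]
 rot 180 [ 0.001 -0.019  0.006]
ring (array([ 0.495 , -0.2128]), 82, np.float64(0.00027)) (array([ 0.4952, -0.2126,  0.0571]), 82, np.float64(0.00022))
ring 3393 dz/along 0.0044 dz/lat -0.0007 z0 0.0978
lid 7152 dz/along 0.0007 dz/lat 0.0024 z0 0.2084
underside z 0.0964
[252.5 131.6] 143.1
slot along 52.24 lat 0.25 mm
[252.4 276.4] 52.7
bar along 0.44 lat -0.42 mm
lug end bottom along 43.47 lat -0.31 mm
```

```bash
for i in 1 2 3; do python3 -m creep '[{"grip":0.8,"dp":[0.1,-0.01,0],"rotation":[0,0,0]},{"grip":0.8,"dp":[0.15,-0.01,0],"rotation":[0,0,0]},{"grip":0.8,"dp":[0.15,-0.01,0],"rotation":[0,0,0]}]' 90 | grep -E 'pos|force'; done
python3 chk.py w14 378 210
```

```text
tool_pos: [0.4958, -0.2115, 0.2291]
wrist_force: [0.1, 0.2, -6.2]
tool_pos: [0.4957, -0.2114, 0.2276]
wrist_force: [0.7, -0.1, -6.8]
tool_pos: [0.4957, -0.2113, 0.2261]
wrist_force: [-0.2, 0.6, -5.5]
t 12.77 tcp [ 0.4957 -0.2113  0.2262] xaxis [ 0.0066  0.0188 -0.9998] bar angle now(y-90) 52.48 q6 0.186 F [-0.03  0.17 -6.19] T [-0.03 -0.06 -0.01] w 0.143
 dp cm [-1.84 -0.03  0.12]
 rot 0 [-3.14 -0.01 -0.03]
 rot 180 [ 0.001 -0.019  0.006]
ring (array([ 0.4949, -0.2128]), 81, np.float64(0.00029)) (array([ 0.4951, -0.2125,  0.057 ]), 81, np.float64(0.00023))
ring 3561 dz/along 0.0045 dz/lat -0.0017 z0 0.0978
lid 7147 dz/along 0.0013 dz/lat 0.0013 z0 0.2040
underside z 0.092
[253. 132.] 142.4
slot along 52.42 lat 0.02 mm
[252.4 276.3] 52.7
bar along 0.60 lat -0.29 mm
lug end bottom along 43.63 lat -0.14 mm
```

View pics/w14e.png

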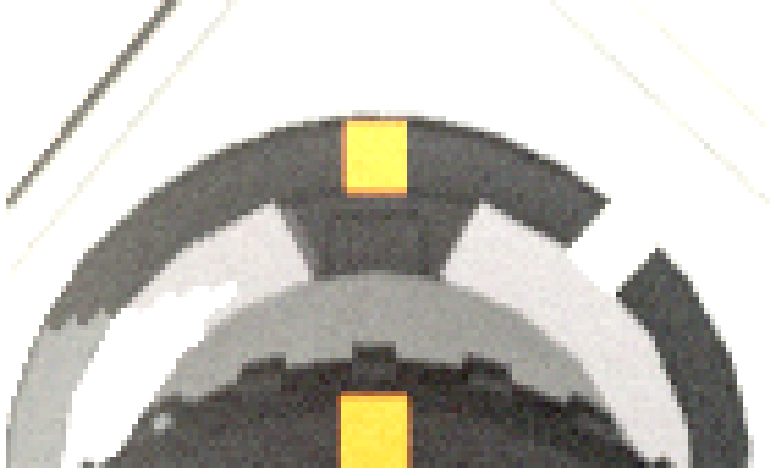

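```bash
for i in 1 2 3 4; do python3 -m creep '[{"grip":0.8,"dp":[0.1,0,0],"rotation":[0,0,0]},{"grip":0.8,"dp":[0.2,0,0],"rotation":[0,0,0]},{"grip":0.8,"dp":[0.2,0,0],"rotation":[0,0,0]}]' 90 | grep -E 'pos|force'; done
python3 chk.py w15 378 210
```

```text
tool_pos: [0.496, -0.2114, 0.2252]
wrist_force: [-2.1, 0.6, 0.2]
tool_pos: [0.496, -0.2114, 0.2227]
wrist_force: [-2.2, -0.3, 1.4]
tool_pos: [0.496, -0.2113, 0.2204]
wrist_force: [-2.1, 0.6, 2.7]
tool_pos: [0.496, -0.2113, 0.2184]
wrist_force: [-1.5, 1.4, 3.1]
t 13.82 tcp [ 0.496  -0.2113  0.2184] xaxis [ 0.0073  0.0184 -0.9998] bar angle now(y-90) 52.47 q6 0.186 F [-1.71  0.58  3.75] T [0.08 0.35 0.02] w 0.14
 dp cm [-2.61 -0.06  0.12]
 rot 0 [-3.14  -0.009 -0.03 ]
 rot 180 [ 0.001 -0.019  0.005]
ring (array([ 0.495 , -0.2128]), 80, np.float64(0.00027)) (array([ 0.4952, -0.2125,  0.057 ]), 80, np.float64(0.00025))
ring 3614 dz/along 0.0037 dz/lat -0.0019 z0 0.0978
lid 7176 dz/along 0.0001 dz/lat 0.0025 z0 0.1963
underside z 0.0843
[252.5 132.5] 142.5
slot along 52.64 lat 0.06 mm
[252.4 276.8] 52.7
bar along 0.51 lat -0.49 mm
lug end bottom along 43.76 lat -0.45 mm
```

```bash
python3 -m creep '[{"grip":0.8,"dp":[0.1,0,0],"rotation":[0,0,0]},{"grip":0.8,"dp":[0.15,0,0],"rotation":[0,0,0]},{"grip":0.8,"dp":[0.15,0,0],"rotation":[0,0,0]}]' 90 | grep -E 'pos|force';  for i in 1 2; do python3 -m creep '[{"grip":0.8,"dp":[0.05,0,0],"rotation":[0,0,0]},{"grip":0.8,"dp":[0.05,0,0],"rotation":[0,0,0]},{"grip":0.8,"dp":[0.05,0,0],"rotation":[0,0,0]}]' 90 | grep -E 'pos|force'; done
python3 chk.py w16 378 210
```

```text
tool_pos: [0.496, -0.2113, 0.2169]
wrist_force: [-1.4, 0.8, 3.1]
tool_pos: [0.496, -0.2112, 0.2164]
wrist_force: [-1.4, 0.4, 4.9]
tool_pos: [0.496, -0.2112, 0.2159]
wrist_force: [-0.8, -0.6, 5.0]
t 14.62 tcp [ 0.4959 -0.2112  0.2159] xaxis [ 0.0071  0.0185 -0.9998] bar angle now(y-90) 52.47 q6 0.186 F [-0.81 -0.61  3.65] T [0.03 0.29 0.03] w 0.139
 dp cm [-2.87 -0.05  0.12]
 rot 0 [-3.14  -0.009 -0.03 ]
 rot 180 [ 0.001 -0.019  0.006]
ring (array([ 0.4949, -0.2128]), 79, np.float64(0.00029)) (array([ 0.4951, -0.2125,  0.057 ]), 79, np.float64(0.00026))
ring 3627 dz/along 0.0018 dz/lat -0.0011 z0 0.0979
lid 7131 dz/along 0.0007 dz/lat 0.0019 z0 0.1938
underside z 0.0818
[252.5 132.5] 142.5
slot along 52.86 lat 0.10 mm
[252.4 276.8] 52.7
bar along 0.58 lat -0.43 mm
lug end bottom along 43.87 lat -0.44 mm
```

```bash
for i in 1 2; do python3 -m creep '[{"grip":0.8,"dp":[0.04,0,0],"rotation":[0,0,0]},{"grip":0.8,"dp":[0.04,0,0],"rotation":[0,0,0]},{"grip":0.8,"dp":[0.04,0,0],"rotation":[0,0,0]}]' 90 | grep -E 'pos|force'; done; python3 - <<'E'
from h import *
s=bot.read_state(); M=R.from_rotvec(s['tcp_rot']).as_matrix(); print(s['wrist_force'],s['torque'],(M.T@[0,0,-1]).round(4), M[:,1].round(3),M[:,2].round(3))
E
```

```text
tool_pos: [0.4959, -0.2112, 0.2155]
wrist_force: [-1.7, -0.0, 4.9]
tool_pos: [0.496, -0.2112, 0.2153]
wrist_force: [-0.7, 0.9, 5.8]
[-0.69534272  0.86334873  5.82273504] [ 0.01686096  0.38168844 -0.01043167] [0.9998 0.0055 0.0191] [ 0.793 -0.609 -0.005] [-0.609 -0.793 -0.019]
```

Contact is just reaching the seal (c ≈ 10.5 mm, about 12 N on the cup), so the lugs are clear of the ridges. Now I'll turn clockwise about the vertical.

```bash
python3 -m creep '[{"grip":0.8,"dp":[0,0,0],"rotation":[0.05,0,0.001]},{"grip":0.8,"dp":[0,0.01,0],"rotation":[0.1,0.001,0.002]},{"grip":0.8,"dp":[0,0.02,0.01],"rotation":[0.15,0.001,0.003]},{"grip":0.8,"dp":[0,0.02,0.01],"rotation":[0.2,0.001,0.004]},{"grip":0.8,"dp":[0,0.02,0.01],"rotation":[0.2,0.001,0.004]}]' 90
python3 - <<'E'
from h import *
go([.495,-.2128,.2153],11.4)
E
```

```text
time: 15.53
tool_pos: [0.4966, -0.2116, 0.2154]
tcp_rot: [1.826, 0.686, -1.793]
wrist_force: [-0.2, -1.4, 4.5]
width: 0.143
t 15.53 tcp [ 0.4966 -0.2116  0.2154] xaxis [ 0.0121  0.016  -0.9998] bar angle now(y-90) 40.95 q6 0.387 F [-0.17 -1.43  4.53] T [-0.06 -0.03 -0.07] w 0.143
 dp cm [ 0.   -0.01  0.2 ]
 rot 0 [-2.626 -0.012 -0.024]
 rot 180 [ 0.516 -0.018  0.009]
```

```bash
python3 -m creep '[{"grip":0.8,"dp":[0,0.01,0],"rotation":[0.08,0,0.002]},{"grip":0.8,"dp":[0,0.02,0.01],"rotation":[0.16,0.001,0.003]},{"grip":0.8,"dp":[0,0.03,0.02],"rotation":[0.24,0.001,0.005]},{"grip":0.8,"dp":[0,0.04,0.02],"rotation":[0.32,0.002,0.006]},{"grip":0.8,"dp":[0,0.04,0.02],"rotation":[0.32,0.002,0.006]}]' 90
python3 - <<'E'
from h import *
go([.495,-.2128,.2153],11.4)
E
```

```text
time: 15.95
tool_pos: [0.4967, -0.2121, 0.2154]
tcp_rot: [2.027, 0.41, -1.988]
wrist_force: [0.9, -0.8, 5.2]
width: 0.142
t 15.95 tcp [ 0.4967 -0.2121  0.2154] xaxis [ 0.0169  0.0118 -0.9998] bar angle now(y-90) 22.64 q6 0.707 F [ 0.86 -0.81  5.19] T [-0.21 -0.07 -0.07] w 0.142
 dp cm [0.   0.   0.18]
 rot 0 [-2.945 -0.009 -0.029]
 rot 180 [ 0.196 -0.02   0.006]
```

```bash
python3 -m creep '[{"grip":0.8,"dp":[0,0.01,0],"rotation":[0.07,0,0.001]},{"grip":0.8,"dp":[0,0.01,0.01],"rotation":[0.14,0.001,0.003]},{"grip":0.8,"dp":[0,0.01,0.01],"rotation":[0.18,0.001,0.004]},{"grip":0.8,"dp":[0,0.01,0.01],"rotation":[0.19,0.001,0.004]},{"grip":0.8,"dp":[0,0.01,0.01],"rotation":[0.19,0.001,0.004]}]' 90
python3 - <<'E'
from h import *
c,im,d=shot('wrist','w17.png')
go([.495,-.2128,.2153],11.4)
a=np.clip(im.astype(float)[95:230,150:360]*2.2,0,255).astype(np.uint8)
cv2.imwrite('pics/w17e.png',cv2.resize(a,None,fx=3.8,fy=3.8,interpolation=cv2.INTER_NEAREST)[:,:,::-1])
E
```

```text
time: 16.37
tool_pos: [0.4966, -0.2123, 0.2154]
tcp_rot: [2.135, 0.228, -2.093]
wrist_force: [0.0, -1.4, 4.7]
width: 0.144
t 16.42 tcp [ 0.4966 -0.2123  0.2154] xaxis [ 0.0188  0.0083 -0.9998] bar angle now(y-90) 11.99 q6 0.895 F [ 0.79 -0.64  5.16] T [-0.25 -0.08  0.05] w 0.143
 dp cm [0.01 0.02 0.17]
 rot 0 [-3.131 -0.007 -0.032]
 rot 180 [ 0.01  -0.02   0.004]
```

View pics/w17e.png

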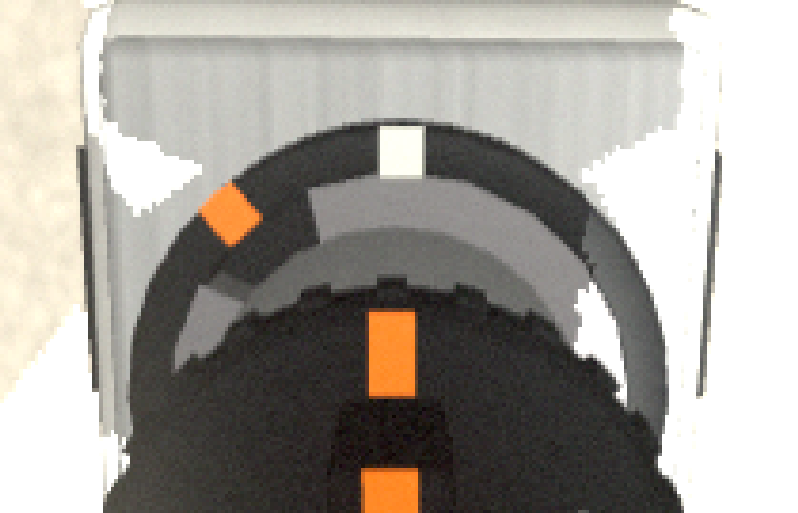

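```bash
python3 - <<'E'
from meas2 import *
c,im,d=load('wrist')
A=np.radians(np.arange(-70,100,2)); ce=np.array([.495,-.2128])
for _ in range(2):
    q=radial(c,im,ce,0.098,0.052,0.064,+1,A,205); f=fit(q,0.0573); ce=f[0]
print(f,fit(q))
h=cv2.cvtColor(im,cv2.COLOR_RGB2HSV)
m=np.zeros((384,512),np.uint8); w=((h[...,2]>100)&(h[...,1]<60)).astype(np.uint8)
m[127:142,249:263]=w[127:142,249:263]
for b in blobs(m,c,.098,20): print('white',b[0],b[1],b[2],np.degrees(np.arctan2(*(b[2]-ce)[::-1])))
o=((h[...,0]<22)&(h[...,1]>100)&(h[...,2]>70)).astype(np.uint8)
m[:]=0; m[215:340,235:270]=o[215:340,235:270]; [print('bar',b) for b in blobs(m,c,.2235,20)]
m[:]=0; m[135:165,195:225]=o[135:165,195:225]
for b in blobs(m,c,.098,20): print('slot',b[2],np.degrees(np.arctan2(*(b[2]-ce)[::-1])))
E
```

```text
(array([ 0.4954, -0.2134]), 84, np.float64(0.0003)) (array([ 0.4959, -0.2133,  0.0569]), 84, np.float64(0.00024))
white [255. 134.] 143 [ 0.546  -0.2031] 11.505777520483672
bar (array([252.4, 276.6]), np.int32(1710), array([ 0.4956, -0.2123]), 12.2, array([0.057, 0.006]))
slot [ 0.5261 -0.1717] 53.63908970953692
```

```bash
python3 -m creep '[{"grip":0.8,"dp":[0,0,0],"rotation":[0.01,0,0]},{"grip":0.8,"dp":[-0.1,0,0],"rotation":[0.01,0,0]},{"grip":0.8,"dp":[-0.2,0,0],"rotation":[0.01,0,0]},{"grip":0.8,"dp":[-0.3,0,0],"rotation":[0.01,0,0]},{"grip":0.8,"dp":[-0.3,0,0],"rotation":[0.01,0,0]}]' 90
for i in 1 2; do python3 -m creep '[{"grip":0.8,"dp":[-0.05,0,0],"rotation":[0,0,0]},{"grip":0.8,"dp":[-0.05,0,0],"rotation":[0,0,0]}]' 90 | grep -E 'pos|force'; done
python3 - <<'E'
from h import *
go([.495,-.2128,.2153],11.4)
E
```

```text
time: 16.83
tool_pos: [0.4964, -0.2122, 0.2183]
tcp_rot: [2.141, 0.216, -2.1]
wrist_force: [-0.1, -0.6, 3.7]
width: 0.14
tool_pos: [0.4963, -0.2121, 0.2187]
wrist_force: [1.7, -2.7, 4.3]
tool_pos: [0.4961, -0.2121, 0.2189]
wrist_force: [2.8, -2.9, 1.9]
t 17.17 tcp [ 0.4961 -0.2121  0.2189] xaxis [ 0.018   0.0088 -0.9998] bar angle now(y-90) 11.22 q6 0.909 F [ 2.76 -2.9   1.9 ] T [-0.59 -0.63  0.07] w 0.142
 dp cm [0.35 0.05 0.13]
 rot 0 [3.138 0.008 0.03 ]
 rot 180 [-0.003 -0.019  0.005]
```

The cup is caught: the TCP stops rising at 0.2188, which is c ≈ 7 mm. Releasing and retreating.

```bash
python3 -m creep '[{"grip":2,"dp":[0,0,0],"rotation":[0,0,0]},{"grip":3.5,"dp":[0,0,0],"rotation":[0,0,0]},{"grip":3.5,"dp":[0,0,0],"rotation":[0,0,0]},{"grip":3.5,"dp":[-1.5,0,0],"rotation":[0,0,0]},{"grip":3.5,"dp":[-4,0,0],"rotation":[0,0,0]}]' 40
python3 -m creep '[{"grip":5,"dp":[-3,0,0],"rotation":[0,0,0]},{"grip":5,"dp":[-6,0,0],"rotation":[0,0,0]},{"grip":5,"dp":[-6,0,0],"rotation":[0,0,0]},{"grip":5,"dp":[-6,0,0],"rotation":[0,0,0]}]' 40
python3 - <<'E'
from h import *
c,im,d=shot('wrist','w18.png'); shot('scene','scene18.png')
go([.495,-.2128,.2153],11.4)
P=cloud(c,d); Z=P[...,2]; rr=np.hypot(P[...,0]-.495,P[...,1]+.2128)
for nm,mk,z in (('ring',(np.abs(Z-.098)<.004)&(rr<.058)&(rr>.042),0),('lid',(np.abs(Z-.197)<.008)&(rr<.038),0)):
    q=P[mk]
    for _ in range(5):
        A=np.c_[q[:,:2]-[.495,-.2128],np.ones(len(q))]; s=np.linalg.lstsq(A,q[:,2],rcond=None)[0]; r=q[:,2]-A@s; q=q[np.abs(r)<max(2*r.std(),5e-4)]
    print(nm,s.round(4),len(q))
print('expected lid z locked', .098-.013+.112)
q=P[(np.abs(Z-.197)<.006)&(rr<.06)]; print(cv2.minEnclosingCircle((q[:,:2]*1000).astype(np.float32)))
h=cv2.cvtColor(im,cv2.COLOR_RGB2HSV); o=((h[...,0]<22)&(h[...,1]>100)&(h[...,2]>70)).astype(np.uint8)
[print(b) for b in blobs(o,c,.227,60)]
E
```

```text
time: 17.58
tool_pos: [0.4922, -0.2107, 0.2549]
tcp_rot: [2.135, 0.222, -2.114]
wrist_force: [-0.0, 0.0, -0.3]
width: 0.411
time: 17.92
tool_pos: [0.4948, -0.2131, 0.3212]
tcp_rot: [2.144, 0.214, -2.099]
wrist_force: [-0.5, -0.3, -0.4]
width: 0.585
t 18.02 tcp [ 0.4934 -0.2124  0.3178] xaxis [ 0.0154  0.0103 -0.9998] bar angle now(y-90) 11.21 q6 0.909 F [-0.3  -0.55 -0.79] T [-0.04  0.   -0.04] w 0.585
 dp cm [10.25  0.14  0.03]
 rot 0 [3.138 0.011 0.027]
 rot 180 [-0.003 -0.017  0.007]
ring [0.0026 0.0006 0.0978] 1600
lid [ 0.0014 -0.      0.1969] 4409
expected lid z locked 0.197
((494.544921875, -212.66036987304688), 41.446903228759766)
(array([432.5, 104.8]), np.int32(1474), array([ 0.5886, -0.3183]), 84.3, array([0.077, 0.008]))
(array([  4.4, 139. ]), np.int32(69), array([ 0.5086, -0.0332]), 37.9, array([0.008, 0.004]))
(array([221.9, 137.7]), np.int32(76), array([ 0.5391, -0.1821]), 51.6, array([0.007, 0.005]))
(array([252.4, 155.1]), np.int32(104), array([ 0.5313, -0.2053]), 11.5, array([0.009, 0.006]))
(array([252.2, 204.1]), np.int32(625), array([ 0.4957, -0.2122]), 11.7, array([0.055, 0.006]))
```

View pics/w18.png

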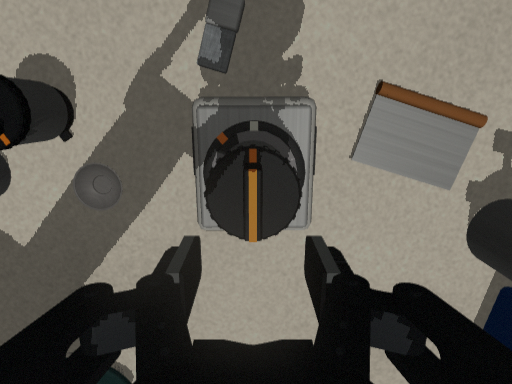

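View pics/scene18.png

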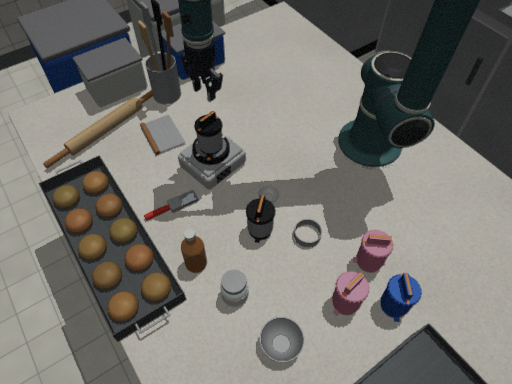

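The wrist view shows the bar (252,204) in line with the white mark (254,126), and the lid level at z 0.197 as expected. In the scene view the light cup at (260,217) and the bystanders stand where they were. Handing in.

```bash
python3 - <<'E'
from h import *
z,im,d=load('scene'); i0=cv2.imread('pics/scene0.png')[:,:,::-1]
for n,r in dict(light=(275,190,250,225),).items(): pass
m=np.zeros((384,512),np.uint8); o=orange(im); m[190:225,250:275]=o[190:225,250:275]
[print(b) for b in blobs(m,z,.142,20)]
bot.finish_job(); print(bot.read_state()['time'])
E
```

```text
(array([260.3, 203.1]), np.int32(41), array([0.505 , 0.0737]), 43.7, array([0.054, 0.007]))
the job is handed in; nothing more can be done
the job is handed in; nothing more can be done
```

The heavier cup is locked onto the mill and the job is handed in, at about 18 s on the robot's clock. `finish_job()` reports no verdict, so what follows rests on my own checks.

- **Weighing:** I lifted both cups by their bars. The one nearer the mill pulled about 3 N and went back on the bench; the other pulled about 6 N and went to the mill.
- **Locking:** The cup had tilted about 0.02 rad in the grip, so I straightened it before lowering it into the slots. I pressed it to about 10.5 mm, turned it 0.72 rad clockwise and let it up until it caught. The wrist force never read more than about 6 N upward while pressing.
- **Locked cup, after release:** The lid sits level at z 0.1969 m, where 0.197 is expected when locked. Its bar is at 11.7° against 11.5° for the white mark. The cup's centre is within about 1.5 mm of my estimates of the socket axis.
- **Light cup:** It stands upright, with its bar within 3 mm of where it was in the first picture.
- **Bystanders:** They looked unmoved in the last picture, but I did not measure them one by one.
- **Disagreement:** The three cameras put the socket's centre up to 2–3 mm apart, so I went by the wrist camera's view of lug against slot.

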